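# Rinse the ramekins in the pedal rinser

## Task

Rinse the ramekins at the dish-pit counter: take the lid off the rinser by its knob and lay it on the ribbed mat, stand every ramekin mouth down in the basin without dropping or flinging any, and put the lid back on. Then give the pedal two full strokes down to its stop, holding each for at least half a second and letting the pedal all the way up in between and after, never pressing it while the lid is off. Finally lay the lid back on the ribbed mat so the ramekins can air-dry in the open basin, and leave the other things on the counter alone.

Things in the scene. Friction and masses are not known exactly. Their poses are not given: they have to be found in the camera images.
- rinser: The fixed pedal rinser. Open rectangular metal basin, outside 290 (x) x 160 (y) x 70 mm high, walls 8 mm thick, so inside 274 x 144 mm; inner floor 10 mm above the counter. Origin: centre of the basin's underside, on the counter; x along the basin's length, y across it, z up. The pedal stands beside the basin's long -y wall.
- basin_floor (a point): Centre of the basin's inner floor, 10 mm above the rinser's origin.
- pedal (a joint): Angle of the rinser's spring pedal in rad: 0 fully up, 0.22 at its stop. Hinge axis along the rinser's y at (70, -140, 60) mm in the rinser's frame; the arm runs from it towards -x. About 8 N at the tread starts it and about 15 N holds it at the stop; it springs back up when let go.
- tread (a point): Centre of the top of the pedal's rubber-faced tread, 85 (x) x 64 (y) mm, 160 mm from the hinge; level with its top 68 mm above the counter when up, 35 mm lower at the stop. It moves with the pedal. The tread's edge is 28 mm from the basin's wall.
- lid: The loose steel lid, 0.45 kg: a plate 290 (x) x 160 (y) x 5 mm over a step 262 x 132 x 8 mm that drops into the basin with 6 mm play all round. Origin: centre of the step's underside, so it is 62 mm above the rinser's origin when seated and 4 mm above the mat's when laid there. The two ends are alike.
- lid_knob (a point): Centre of the top of the lid's black knob, a block 46 (x) x 24 (y) x 32 mm high on the middle of the plate; 45 mm above the lid's origin.
- lid_mat: The dark ribbed rubber mat for the lid, fixed, 310 (x) x 180 (y) x 4 mm. Origin: centre of its underside. It lies to one side of the rinser, the tray to the other.
- cup_tray: The grey flat tray that the ramekins start on, fixed, 240 (x) x 190 (y) x 4 mm with a low white edge line. Origin: centre of its underside.
- ramekin0: White ceramic ramekin standing mouth down, straight-sided, 52 mm across and 40 mm high, 0.12 kg. Origin: centre of its upper face (the upturned foot), 40 mm above what it stands on; z up. Two to four of the four ramekins are present; they are all alike.
- ramekin1: White ceramic ramekin standing mouth down, straight-sided, 52 mm across and 40 mm high, 0.12 kg. Origin: centre of its upper face (the upturned foot), 40 mm above what it stands on; z up. Two to four of the four ramekins are present; they are all alike.
- ramekin2: White ceramic ramekin standing mouth down, straight-sided, 52 mm across and 40 mm high, 0.12 kg. Origin: centre of its upper face (the upturned foot), 40 mm above what it stands on; z up. Two to four of the four ramekins are present; they are all alike.
- ramekin3: White ceramic ramekin standing mouth down, straight-sided, 52 mm across and 40 mm high, 0.12 kg. Origin: centre of its upper face (the upturned foot), 40 mm above what it stands on; z up. Two to four of the four ramekins are present; they are all alike.
- soap: Bystander: white soap bottle, 60 mm across, 170 mm high, beyond the rinser. Origin: centre of its underside.
- glass: Bystander: drinking glass, 66 mm across, 110 mm high, beyond the rinser. Origin: centre of its underside.
- brush: Bystander: flat basting brush with a wooden handle lying on the counter beyond the rinser. Origin: in its underside.

How it is judged:
On the way, in this order (a step that is already met when the one before it is completed fails the run):
1. the lid lies flat on the ribbed mat, its centre within 40 mm of the mat's (horizontal distance between lid and lid_mat below 0.04 m and z of lid in the frame of lid_mat below 0.009 m and angle between lid's own z axis and vertical below 0.05 rad), for 0.2 s.
2. every ramekin stands mouth down on the basin's floor (x of ramekin0 in the frame of rinser between -0.125 and 0.125 m and y of ramekin0 in the frame of rinser between -0.06 and 0.06 m and z of each of ramekin0, ramekin1, ramekin2, ramekin3 in the frame of rinser below 0.058 m and angle between each of ramekin0, ramekin1, ramekin2, ramekin3's own z axis and vertical below 0.15 rad and x of ramekin1 in the frame of rinser between -0.125 and 0.125 m and y of ramekin1 in the frame of rinser between -0.06 and 0.06 m and x of ramekin2 in the frame of rinser between -0.125 and 0.125 m and y of ramekin2 in the frame of rinser between -0.06 and 0.06 m and x of ramekin3 in the frame of rinser between -0.125 and 0.125 m and y of ramekin3 in the frame of rinser between -0.06 and 0.06 m), for 0.2 s.
3. the lid is back on the basin, its step dropped in so that it lies flat on the rim (horizontal distance between lid and rinser below 0.011 m and z of lid in the frame of rinser between 0.055 and 0.065 m and angle between lid's own z axis and vertical below 0.035 rad), for 0.2 s.
4. first stroke: the pedal is held down at its stop (beyond 0.205 rad) for at least half a second (value of joint pedal above 0.205 rad), for 0.5 s.
5. the pedal is let all the way up (under 0.04 rad) (value of joint pedal below 0.04 rad), for 0.1 s.
6. second stroke: the pedal is held down at its stop for at least half a second again (value of joint pedal above 0.205 rad), for 0.5 s.
7. the pedal is let all the way up again (value of joint pedal below 0.04 rad), for 0.1 s.
8. the lid lies flat on the ribbed mat again, its centre within 40 mm of the mat's (all of step 1), for 0.2 s.
At the end, for the whole second after the job is handed in: The lid lies flat on the ribbed mat with its centre within 40 mm of the mat's centre, every ramekin stands mouth down on the basin's floor (tilted less than 0.15 rad), the pedal is fully up (under 0.04 rad), and lid and ramekins are released and at rest (under 20 mm/s) (all of step 2 and all of step 8 and value of joint pedal below 0.04 rad and linear speed of each of ramekin0, ramekin1, ramekin2, ramekin3, lid below 0.02 m/s); the robot touches nothing.
It fails at once if the pedal is pressed (beyond 0.06 rad) while the lid is not seated on the basin (value of joint pedal above 0.06 rad and not (horizontal distance between lid and rinser below 0.011 m and z of lid in the frame of rinser between 0.055 and 0.065 m and angle between lid's own z axis and vertical below 0.035 rad)).
It fails at once if a ramekin is dropped or flung (moves faster than 1.6 m/s) (linear speed of any of ramekin0, ramekin1, ramekin2, ramekin3 above 1.6 m/s).
It fails at once if the soap bottle, the glass or the brush is moved more than 30 mm (distance of any of soap, glass, brush from where it was at the start of the episode above 0.03 m).
Of ramekin0, ramekin1, ramekin2, ramekin3 only 2 to 4 are there at a start; the rules pass over those that are not, and their reading is None.
At some moment in a run one of ramekin0, ramekin1, ramekin2, ramekin3 may be knocked a few centimetres aside while the robot is not near it.
It also fails if it takes over 210 s, if anything falls off the work surface, if the arm or the gripper's body presses on something with over 40 N, if the wrist force passes 120 N, or if a joint passes its speed limit or range.

## Robot

A 6-joint arm with a two-finger parallel gripper is mounted at the origin on the work surface. World frame = base frame: x ahead of the robot, y to its left, z up, the work surface at z = 0. Lengths are in m, angles in rad, forces in N, time in s.
With the tool pointing down it reaches from about 0.35 to 1 m from the base axis. Payload 7.1 kg.
Tool frame: the origin (TCP) lies between the finger pads; the fingertips stand 25 mm ahead of it and the grasp point (between the pads) lies 6 mm ahead of it; z points along the fingers, y is the direction in which the jaws open and shut (so a half turn about z gives the same grasp; the last joint's range is limited). The gripper opens to 85 mm and grips with 20 to 120 N. Pads are 22 mm wide; open, the fingers measure 114 mm over their backs; the gripper's body (76 mm by 85 mm) begins 54 mm behind the grasp point. The pads swing forward as they close: fully open they stand 13 mm farther back than shut.
Start: joints at [-1.359, 0.423, 1.63, -0, 1.089, -0.019], TCP at [0.143, -0.608, 0.256] pointing down, gripper open.
Joint ranges: [-3, 3], [-0.9, 2.11], [0.09, 2.58], [-1.31, 4.45], [0.11, 2.69], [-2.54, 2.54]. Speed limits (rad/s): [2.39, 2.39, 3.01, 3.14, 3.14, 3.14].

## Interface

Orientations are given as a rotation vector (axis times angle).
In Python, from rig import robot gives the robot as it stands. The module is installed in compiled form; this text tells all that it offers.
- The arm moves only by the tool send_rows, never from a script. Its argument "commands" is a list of rows, each a list of 6 numbers: the shift along the world's x, y, z in m, then the turn, a rotation vector about the world's x, y, z in units of 8 degrees (1.0 is 8 degrees). A call has 1 to 12 rows; each row shifts and turns the pose as measured when the row begins; what a row does not reach is not made up. A row lasts 1/8 s, in which the tool goes at most 62.5 mm and 10.7 degrees, less where a joint would pass 70% of its speed; a pose out of reach is approached as far as the arm can. A call with a gripper value outside its range is refused whole. "jaw" is the finger opening in m, from 0 to 0.0854, set as the call begins (left out, the last holds). The fingers move at their own pace and stop on an object; "newtons" is the grip in N (left out, the last holds). Time passes only in rows, so rows that do not move let the fingers close. It gives the time, the measured TCP pose, the force and the opening at its end, in the units of the state.
- robot.get_obs(): the state, without advancing time (a new reading comes with each control period).
- robot.grab_frame(name): name is "scene" or "side" or "wrist"; returns the picture (480x640x3 uint8, red, green, blue); there is no depth.
- robot.get_calibration(name): a dict with "fx", "fy", "cx", "cy" (pixels), "dist" ([k1, k2, p1, p2, k3] as OpenCV has them; the pictures are not rectified), "pose" (4x4, takes a point from camera to world coordinates); the wrist camera has in their place "T_tool_cam" (4x4, takes a point from camera to tool coordinates, whose origin is the TCP and whose axes are the flange's). Camera axes: x right, y up, looking along -z (the intrinsics and any distortion apply to the point x, -y, -z); pixel columns grow to the right and rows downward; lengths in m; the calibration is good to about 2 mm. A picture is of the moment at which its call begins: read the wrist's pose just before it. get_calibration takes no time and is no camera call.
- robot.finish_job(): hands the job in, once; it reports no verdict.
The state is a dict: "time": time; "qpos": joint angles; "dq": joint speeds; "tau": joint torques, N m; "ee_pos": TCP position; "eef_rot": TCP orientation; "wrist_force": force on the tool from outside, world axes, zero at the start; "moment": the same for the moment, N m; "grip_width": finger opening in m.
Only numpy, scipy, OpenCV 4.12 (cv2) and the standard library are available. Lean on these libraries where they do the work, as an engineer would, in place of code of your own. Each camera call takes 0.05 s, during which the arm holds its last target.

## Working session

There is one attempt and no reset: what is moved stays moved. The work goes in short steps, Python scripts to look and compute and a tool call to move; the robot and the scene stay as the last step left them, time stands still between calls to the robot, and variables do not carry over. Pictures are saved under pics/ and viewed, and the job is handed in when it is done.

Besides the shell and the picture viewer there is one more tool, called after "Request:" by a JSON object that holds its "method" and its "body". send_rows: Moves the arm, as the interface text tells. Its arguments: {"type":"object","properties":{"commands":{"type":"array"},"jaw":{"type":"number"},"newtons":{"type":"number"}},"required":["commands"]}

```bash
mkdir -p pics
cat > h.py <<'E'
import numpy as np, cv2
from rig import robot
from scipy.spatial.transform import Rotation as R
def snap(cam,fn):
    o=robot.get_obs(); im=robot.grab_frame(cam); cv2.imwrite('pics/'+fn,im[:,:,::-1]); np.save('pics/'+fn[:-4]+'.npy',np.r_[o['ee_pos'],o['eef_rot']]); return im
def campose(cam,pose6=None):
    c=robot.get_calibration(cam)
    if cam=='wrist':
        T=np.eye(4);T[:3,:3]=R.from_rotvec(pose6[3:]).as_matrix();T[:3,3]=pose6[:3]
        return c,T@np.array(c['T_tool_cam'])
    return c,np.array(c['pose'])
def K(c): return np.array([[c['fx'],0,c['cx']],[0,c['fy'],c['cy']],[0,0,1.]])
def px2w(cam,pts,z,pose6=None):
    c,T=campose(cam,pose6)
    n=cv2.undistortPoints(np.array(pts,float).reshape(-1,1,2),K(c),np.array(c['dist'],float)).reshape(-1,2)
    d=np.c_[n[:,0],-n[:,1],-np.ones(len(n))]@T[:3,:3].T
    o=T[:3,3]; return o+d*((z-o[2])/d[:,2])[:,None]
def w2px(cam,P,pose6=None):
    c,T=campose(cam,pose6); p=(np.array(P,float).reshape(-1,3)-T[:3,3])@T[:3,:3]
    p=p*[1,-1,-1]
    return cv2.projectPoints(p.reshape(-1,1,3),np.zeros(3),np.zeros(3),K(c),np.array(c['dist'],float))[0].reshape(-1,2)
def st():
    o=robot.get_obs(); print({k:np.round(o[k],4).tolist() for k in ('time','qpos','ee_pos','eef_rot','wrist_force','grip_width')})
E
python3 - <<'E'
from h import *
for c in('scene','side','wrist'): snap(c,c+'0.png')
st()
for c in('scene','side'): print(np.round(robot.get_calibration(c)['pose'],3).tolist())
print(robot.get_calibration('wrist'))
E
```

```text
{'time': 0.15, 'qpos': [-1.359, 0.4236, 1.6305, -0.0, 1.0886, -0.019], 'ee_pos': [0.1429, -0.608, 0.2557], 'eef_rot': [-3.1196, -0.3616, 0.0002], 'wrist_force': [0.3138, -0.4645, 0.0396], 'grip_width': 0.0854}
[[-0.879, -0.321, 0.352, 1.092], [0.476, -0.568, 0.671, 0.945], [-0.015, 0.758, 0.652, 0.986], [0.0, 0.0, 0.0, 1.0]]
[[-0.934, 0.159, -0.319, 0.279], [-0.356, -0.469, 0.808, 0.87], [-0.021, 0.869, 0.495, 0.634], [0.0, 0.0, 0.0, 1.0]]
{'fx': 429.5310474409569, 'fy': 429.5310474409569, 'cx': 319.68764481157876, 'cy': 234.6907359751384, 'dist': array([-0.0950382,  0.       ,  0.       ,  0.       ,  0.       ]), 'T_tool_cam': array([[ 8.23740483e-04,  9.62568228e-01,  2.71038239e-01,
         6.83310525e-02],
       [ 9.99998394e-01, -3.61475977e-04, -1.75544924e-03,
        -4.81151505e-04],
       [-1.59176585e-03,  2.71039250e-01, -9.62566980e-01,
        -1.17697052e-01],
       [ 0.00000000e+00,  0.00000000e+00,  0.00000000e+00,
         1.00000000e+00]])}
```

View pics/scene0.png

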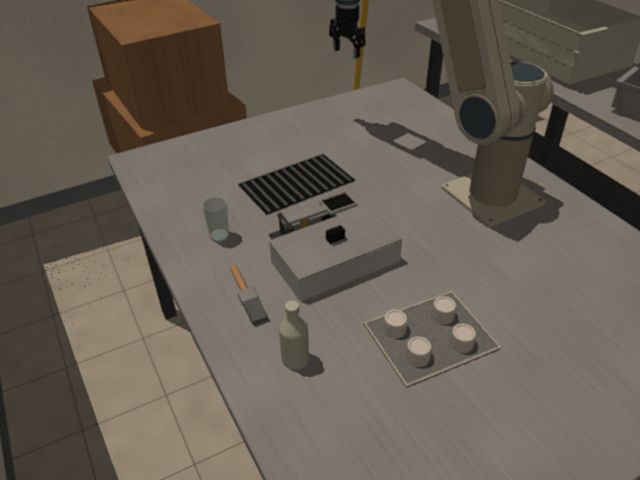

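View pics/side0.png

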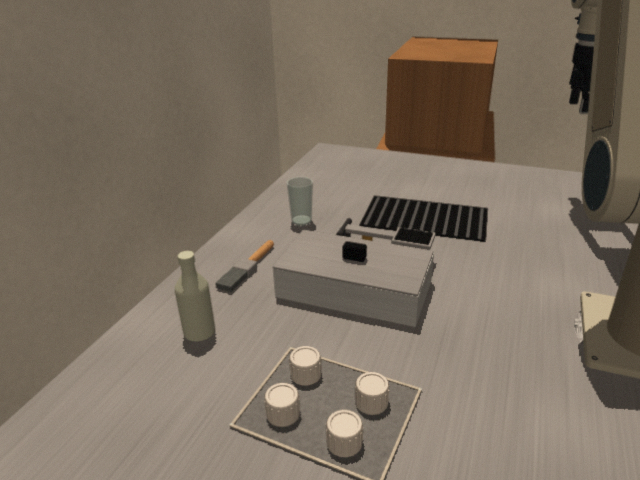

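View pics/wrist0.png

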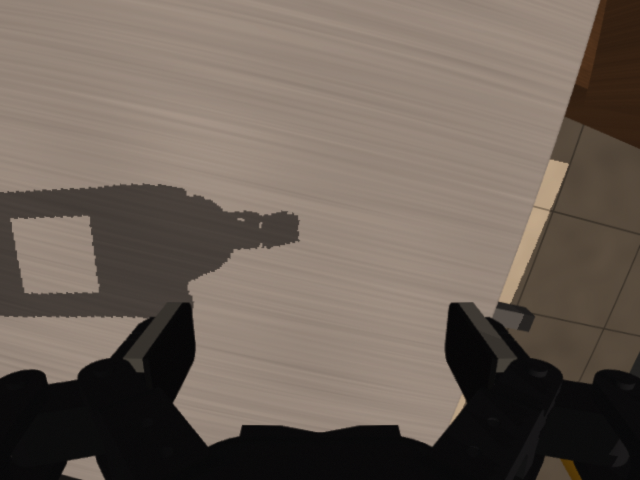

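All four ramekins stand on the tray in front (scene ≈ (396,323), (445,309), (464,338), (419,351)). The lidded basin is in the middle with its knob at (336,233). The mat is behind it at (297,183), and the tread is at (338,203). I'll enlarge to measure.

Run:
```python
import cv2
s=cv2.imread('pics/scene0.png'); d=cv2.imread('pics/side0.png')
cv2.imwrite('pics/sA.png',cv2.resize(s[145:300,225:415],None,fx=4,fy=3.8,interpolation=cv2.INTER_CUBIC)[:600,:800])
cv2.imwrite('pics/sB.png',cv2.resize(s[285:390,355:505],None,fx=5,fy=5,interpolation=cv2.INTER_CUBIC))
cv2.imwrite('pics/dA.png',cv2.resize(d[185:335,265:495],None,fx=3.4,fy=3.4,interpolation=cv2.INTER_CUBIC))
cv2.imwrite('pics/dB.png',cv2.resize(d[340:480,225:425],None,fx=4,fy=4,interpolation=cv2.INTER_CUBIC))
```

```text
(no output)
```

View pics/sA.png

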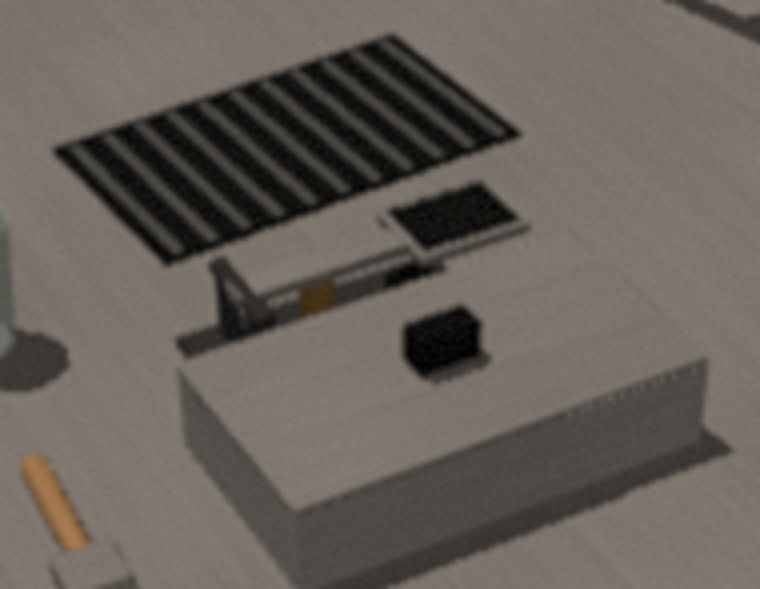

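View pics/sB.png

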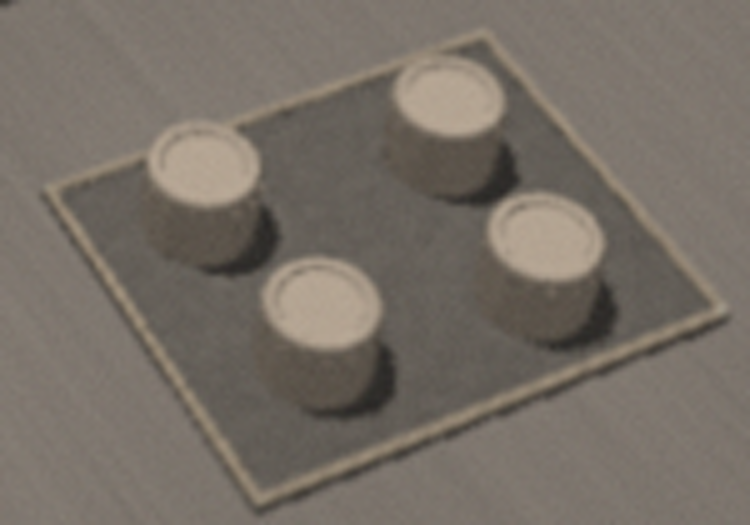

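View pics/dA.png

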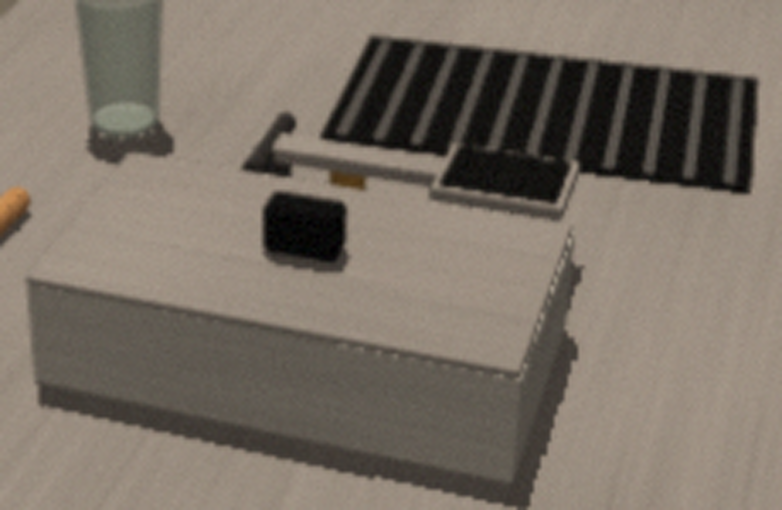

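View pics/dB.png

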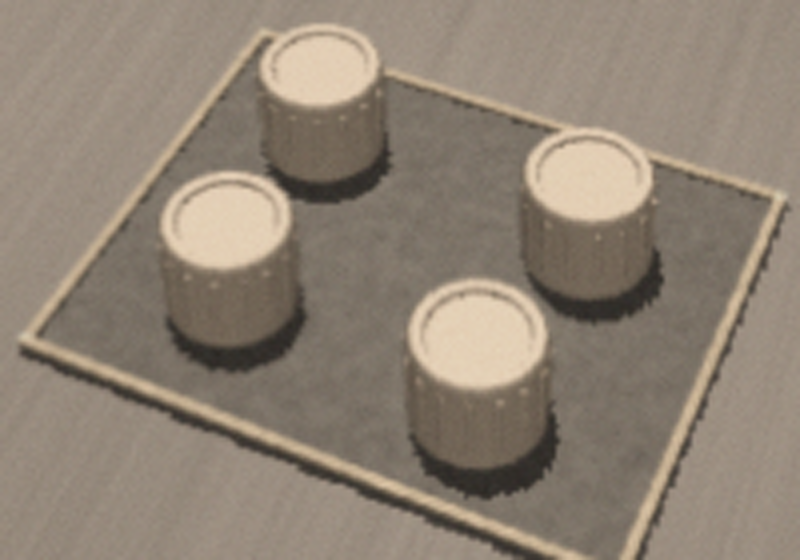

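Run:
```python
from h import *
f=lambda p,s,o:[((x+.5)/s[0]-.5+o[0],(y+.5)/s[1]-.5+o[1]) for x,y in p]
A=lambda p:f(p,(4,3.8),(225,145)); B=lambda p:f(p,(5,5),(355,285)); DA=lambda p:f(p,(3.4,3.4),(265,185)); DB=lambda p:f(p,(4,4),(225,340))
pr=lambda n,P:print(n,np.round(P[:,:2],4).tolist())
from math import atan2
ms=px2w('scene',A([(55,150),(393,35),(520,133),(168,263)]),.004); md=px2w('side',DA([(325,138),(748,190),(757,78),(372,37)]),.004)
pr('mat s',ms);pr('mat d',md);print(ms.mean(0),md.mean(0))
pr('lid s',px2w('scene',A([(180,370),(297,512),(706,358)]),.075))
pr('lid d',px2w('side',DA([(30,280),(520,375),(572,232)]),.075))
pr('knob s',px2w('scene',A([(443,327)]),.107)); pr('knob d',px2w('side',DA([(307,200)]),.107))
pr('tread s',px2w('scene',A([(388,212),(482,183),(525,222),(425,252)]),.068));pr('tread d',px2w('side',DA([(458,148),(578,162),(562,212),(432,195)]),.068))
pr('ram s',px2w('scene',B([(204,163),(449,96),(546,236),(321,302)]),.044))
pr('ram d',px2w('side',DB([(320,67),(588,175),(477,335),(226,221)]),.044))
pr('tray s',px2w('scene',B([(45,188),(487,33),(727,315),(260,502)]),.004))
```

```text
mat s [[0.6323, -0.4152], [0.3265, -0.4376], [0.3144, -0.2609], [0.6194, -0.239]]
mat d [[0.6157, -0.2442], [0.312, -0.2661], [0.3234, -0.448], [0.6312, -0.425]]
[ 0.473155   -0.33816157  0.004     ] [ 0.47060101 -0.34581835  0.004     ]
lid s [[0.6948, -0.0467], [0.6921, 0.1056], [0.4058, 0.1028]]
lid d [[0.6881, 0.1014], [0.4016, 0.1003], [0.4024, -0.0529]]
knob s [[0.5513, 0.0287]]
knob d [[0.5479, 0.0143]]
tread s [[0.495, -0.1419], [0.4214, -0.1408], [0.4205, -0.0859], [0.4964, -0.0889]]
tread d [[0.4943, -0.1458], [0.4162, -0.1523], [0.4141, -0.086], [0.4952, -0.0804]]
ram s [[0.5474, 0.2873], [0.428, 0.3086], [0.443, 0.3946], [0.5489, 0.376]]
ram d [[0.5464, 0.2852], [0.4268, 0.306], [0.442, 0.3925], [0.5476, 0.374]]
tray s [[0.5961, 0.2364], [0.3579, 0.2577], [0.3754, 0.4458], [0.6101, 0.4247]]
```

Request:
{"method": "send_rows", "body": {"commands": [[0.026,0.052,0.004,0,0,-0.1375],[0.026,0.052,0.004,0,0,-0.1375],[0.026,0.052,0.004,0,0,-0.1375],[0.026,0.052,0.004,0,0,-0.1375],[0.026,0.052,0.004,0,0,-0.1375],[0.026,0.052,0.004,0,0,-0.1375],[0.026,0.052,0.004,0,0,-0.1375],[0.026,0.052,0.004,0,0,-0.1375],[0.026,0.052,0.004,0,0,-0.1375],[0.026,0.052,0.004,0,0,-0.1375],[0.026,0.052,0.004,0,0,-0.1375],[0.026,0.052,0.004,0,0,-0.1375]]}}

```text
time: 1.65
ee_pos: [0.459, 0.0337, 0.3042]
eef_rot: [3.141, -0.024, 0.006]
wrist_force: [0.9, -2.2, -0.2]
grip_width: 0.0853
```

Run:
```python
from h import *
snap('wrist','w1.png'); st()
```

```text
{'time': 1.7, 'qpos': [0.0562, 0.1168, 1.9286, 0.0033, 1.0883, 1.6392], 'ee_pos': [0.4622, 0.0388, 0.3051], 'eef_rot': [-3.1381, 0.0215, -0.012], 'wrist_force': [3.8592, 3.2531, 0.3384], 'grip_width': 0.0857}
```

View pics/w1.png

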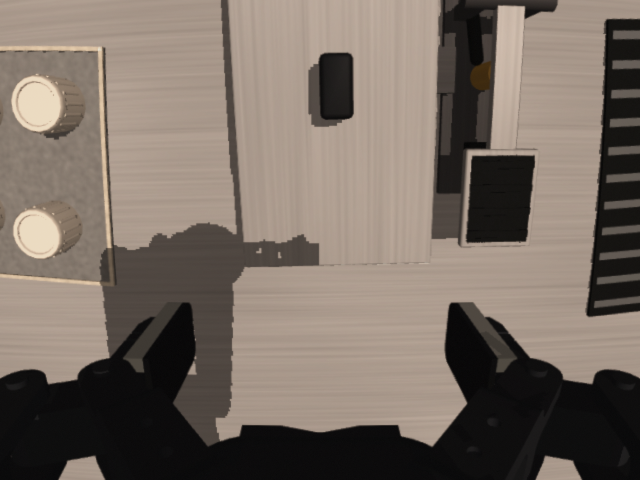

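Run:
```python
from h import *
st(); p=np.load('pics/w1.npy')
pr=lambda n,P:print(n,np.round(P[:,:2],4).tolist())
pr('knob',px2w('wrist',[(321,54),(352,53),(353,118),(321,119),(337,86)],.107,p))
pr('lid',px2w('wrist',[(243,268),(430,262)],.075,p))
pr('lidedges',px2w('wrist',[(231,10),(243,264),(439,10),(431,258)],.075,p))
pr('tread',px2w('wrist',[(467,149),(537,149),(527,245),(461,245)],.068,p))
pr('mat',px2w('wrist',[(589,315),(607,20)],.004,p))
```

```text
{'time': 1.7, 'qpos': [0.0562, 0.1168, 1.9286, 0.0033, 1.0883, 1.6392], 'ee_pos': [0.4622, 0.0388, 0.3051], 'eef_rot': [-3.1381, 0.0215, -0.012], 'wrist_force': [3.8592, 3.2531, 0.3384], 'grip_width': 0.0857}
knob [[0.5694, 0.031], [0.5698, 0.0096], [0.5255, 0.0088], [0.5251, 0.0316], [0.5477, 0.0201]]
lid [[0.4019, 0.1002], [0.4049, -0.0606]]
lidedges [[0.6073, 0.0982], [0.4055, 0.1], [0.6057, -0.0589], [0.4085, -0.0613]]
tread [[0.5001, -0.0884], [0.5003, -0.1486], [0.4166, -0.1489], [0.4176, -0.089]]
mat [[0.3134, -0.2659], [0.6194, -0.2429]]
```

```bash
cat >> h.py <<'E'
def delta(tgt,yaw=0.):
    o=robot.get_obs(); Rt=R.from_euler('z',yaw)*R.from_rotvec([np.pi,0,0])
    d=(Rt*R.from_rotvec(o['eef_rot']).inv()).as_rotvec()/np.deg2rad(8)
    print('d',np.round(np.array(tgt)-o['ee_pos'],4).tolist(),'turn',np.round(d,3).tolist())
E
python3 - <<'E'
from h import *
delta([.5477,.0197,.18])
E
```

```text
d [0.0855, -0.0191, -0.1251] turn [-0.025, 0.055, 0.098]
```

Request:
{"method": "send_rows", "body": {"commands": [[0.02,-0.005,-0.03,-0.006,0.014,0.025],[0.02,-0.005,-0.03,-0.006,0.014,0.025],[0.02,-0.005,-0.03,-0.006,0.014,0.025],[0.02,-0.004,-0.03,-0.006,0.014,0.025],[0,0,0,0,0,0],[0,0,0,0,0,0]]}}

```text
time: 2.45
ee_pos: [0.5447, 0.0228, 0.182]
eef_rot: [-3.141, -0.012, -0.001]
wrist_force: [0.1, 0.6, 0.9]
grip_width: 0.085
```

Run:
```python
from h import *
snap('wrist','w2.png'); st(); delta([.5477,.0197,.105])
```

```text
{'time': 2.5, 'qpos': [0.0198, 0.4076, 1.8618, 0.0006, 0.8712, 1.5824], 'ee_pos': [0.5446, 0.0228, 0.1822], 'eef_rot': [-3.1411, -0.0122, -0.0016], 'wrist_force': [-0.1176, 0.0627, -0.0069], 'grip_width': 0.0856}
d [0.0031, -0.0031, -0.0772] turn [-0.004, 0.007, -0.056]
```

View pics/w2.png

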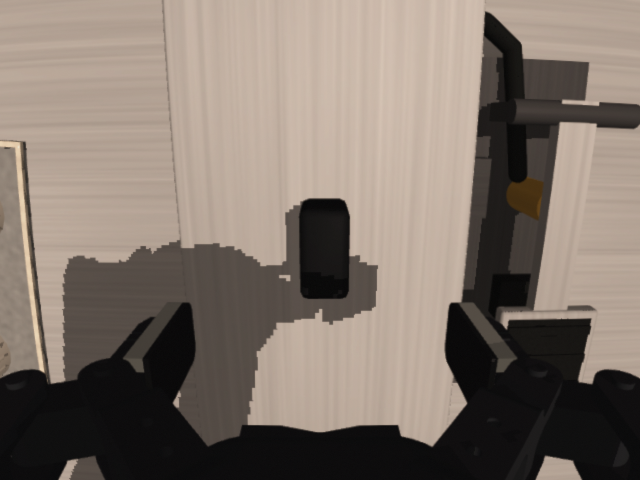

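Run:
```python
from h import *
p=np.load('pics/w2.npy')
P=px2w('wrist',[(165,5),(180,240),(484,5),(466,265)],.075,p);print(np.round(P,4))
print(np.round(px2w('wrist',[(325,255),(325,212),(325,298)],.107,p),4))
```

```text
[[ 0.6663  0.0998  0.075 ]
 [ 0.5462  0.0998  0.075 ]
 [ 0.6679 -0.057   0.075 ]
 [ 0.5328 -0.0594  0.075 ]]
[[0.5489 0.0204 0.107 ]
 [0.5696 0.0206 0.107 ]
 [0.5268 0.0201 0.107 ]]
```

Request:
{"method": "send_rows", "body": {"commands": [[0.003,-0.003,-0.02,0,0,-0.03],[0,0,-0.02,0,0,0],[0,0,-0.02,0,0,0],[0,0,-0.012,0,0,0],[0,0,0,0,0,0],[0,0,0,0,0,0]]}}

```text
time: 3.25
ee_pos: [0.5492, 0.0203, 0.1164]
eef_rot: [-3.141, -0.006, -0.02]
wrist_force: [0.1, -0.5, 0.6]
grip_width: 0.0853
```

Run:
```python
from h import *
st(); delta([.548,.0202,.105],.006)
```

```text
{'time': 3.25, 'qpos': [0.015, 0.5133, 1.8891, 0.0009, 0.7265, 1.5811], 'ee_pos': [0.5492, 0.0203, 0.1164], 'eef_rot': [-3.1407, -0.0064, -0.0201], 'wrist_force': [0.1249, -0.5149, 0.5702], 'grip_width': 0.0853}
d [-0.0012, -0.0001, -0.0114] turn [-0.006, 0.091, 0.014]
```

Request:
{"method": "send_rows", "body": {"commands": [[-0.001,0,-0.008,0,0.09,0.01],[0,0,-0.004,0,0,0],[0,0,0,0,0,0]]}}

```text
time: 3.62
ee_pos: [0.5489, 0.0204, 0.1049]
eef_rot: [-3.141, -0.009, -0.002]
wrist_force: [-1.1, 0.1, -0.6]
grip_width: 0.0851
```

Request:
{"method": "send_rows", "body": {"commands": [[0,0,0,0,0,0],[0,0,0,0,0,0],[0,0,0,0,0,0],[0,0,0,0,0,0],[0,0,0,0,0,0],[0,0,0,0,0,0]], "jaw": 0.005, "newtons": 70}}

```text
time: 4.38
ee_pos: [0.5492, 0.0204, 0.1053]
eef_rot: [-3.141, -0.009, -0.003]
wrist_force: [-0.3, 0.6, -0.0]
grip_width: 0.0231
```

Run:
```python
from h import *
st(); delta([.548,.0202,.105],.006)
```

```text
{'time': 4.375, 'qpos': [0.015, 0.5351, 1.8859, 0.0014, 0.7184, 1.5793], 'ee_pos': [0.5492, 0.0204, 0.1053], 'eef_rot': [-3.1407, -0.0086, -0.0033], 'wrist_force': [-0.3008, 0.6142, -0.0159], 'grip_width': 0.0231}
d [-0.0012, -0.0002, -0.0003] turn [-0.007, 0.015, 0.004]
```

Request:
{"method": "send_rows", "body": {"commands": [[0,0,0.01,0,0,0],[0,0,0.02,0,0,0],[0,0,0.02,0,0,0],[0,0,0.02,0,0,0],[0,0,0.015,0,0,0],[0,0,0,0,0,0]]}}

```text
time: 5.12
ee_pos: [0.5463, 0.0202, 0.1925]
eef_rot: [-3.141, -0.009, 0.006]
wrist_force: [0.8, -0.4, -3.9]
grip_width: 0.0226
```

Run:
```python
from h import *
snap('wrist','w3.png'); snap('scene','s3.png'); st(); delta([.472,-.342,.19],.006)
```

```text
{'time': 5.225, 'qpos': [0.015, 0.3979, 1.8505, 0.0009, 0.8994, 1.5796], 'ee_pos': [0.5455, 0.0203, 0.1912], 'eef_rot': [-3.1409, -0.0088, 0.0096], 'wrist_force': [-0.4722, 0.0387, -4.9407], 'grip_width': 0.0232}
d [-0.0735, -0.3623, -0.0012] turn [-0.005, -0.044, 0.003]
```

View pics/s3.png

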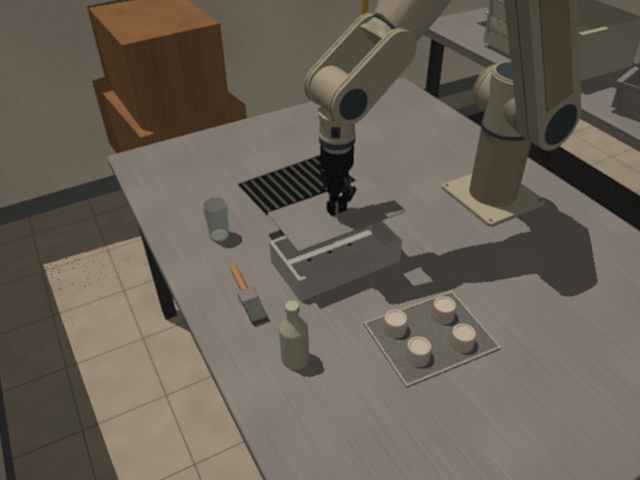

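The lid hangs level in the gripper (≈(337,212)) over the open basin, and the wrist force reads about −4.9 N, which matches the lid's weight. Now to carry it to the mat.

Request:
{"method": "send_rows", "body": {"commands": [[-0.004,-0.02,0,0,0,0],[-0.006,-0.03,0,0,0,0],[-0.008,-0.04,0,0,0,0],[-0.008,-0.04,0,0,0,0],[-0.008,-0.04,0,0,0,0],[-0.008,-0.04,0,0,0,0],[-0.008,-0.04,0,0,0,0],[-0.008,-0.04,0,0,0,0],[-0.007,-0.03,0,0,0,0],[-0.004,-0.02,0,0,0,0],[0,0,0,0,0,0],[0,0,0,0,0,0]]}}

```text
time: 6.72
ee_pos: [0.4633, -0.3353, 0.1814]
eef_rot: [-3.135, -0.006, 0.035]
wrist_force: [-0.1, 0.0, -3.7]
grip_width: 0.0231
```

Run:
```python
from h import *
st(); delta([.472,-.342,.0473],.006)
```

```text
{'time': 6.725, 'qpos': [-0.6431, 0.4516, 1.789, -0.011, 0.9227, 0.9304], 'ee_pos': [0.4633, -0.3353, 0.1814], 'eef_rot': [-3.1354, -0.0064, 0.0354], 'wrist_force': [-0.1294, 0.0075, -3.7443], 'grip_width': 0.0231}
d [0.0087, -0.0067, -0.1341] turn [-0.042, -0.162, 0.014]
```

Request:
{"method": "send_rows", "body": {"commands": [[0.004,-0.003,-0.015,-0.02,-0.08,0.01],[0.004,-0.003,-0.025,-0.02,-0.08,0],[0,0,-0.025,0,0,0],[0,0,-0.02,0,0,0],[0,0,-0.015,0,0,0],[0,0,0,0,0,0],[0,0,0,0,0,0]]}}

```text
time: 7.6
ee_pos: [0.4739, -0.3357, 0.0794]
eef_rot: [-3.141, -0.021, -0.002]
wrist_force: [0.2, -0.3, -4.1]
grip_width: 0.0232
```

Run:
```python
from h import *
st(); delta([.472,-.342,.0473],.006)
```

```text
{'time': 7.6, 'qpos': [-0.6374, 0.6111, 1.8202, 0.0019, 0.7099, 0.9183], 'ee_pos': [0.4739, -0.3357, 0.0794], 'eef_rot': [-3.1408, -0.0214, -0.0018], 'wrist_force': [0.2411, -0.3062, -4.058], 'grip_width': 0.0232}
d [-0.0019, -0.0063, -0.0321] turn [-0.005, 0.008, -0.055]
```

Request:
{"method": "send_rows", "body": {"commands": [[-0.001,-0.005,-0.012,0,0,-0.03],[0,0,-0.01,0,0,0],[0,0,-0.005,0,0,0],[0,0,0,0,0,0],[0,0,0,0,0,0]]}}

```text
time: 8.22
ee_pos: [0.4736, -0.3418, 0.0519]
eef_rot: [3.141, 0.014, 0.005]
wrist_force: [-0.2, 0.2, -4.3]
grip_width: 0.0232
```

Run:
```python
from h import *
st(); delta([.472,-.342,.0473],.006)
```

```text
{'time': 8.225, 'qpos': [-0.6462, 0.6596, 1.8174, 0.0021, 0.6616, 0.9142], 'ee_pos': [0.4736, -0.3418, 0.0519], 'eef_rot': [3.1408, 0.0137, 0.0049], 'wrist_force': [-0.1563, 0.2185, -4.285], 'grip_width': 0.0232}
d [-0.0016, -0.0002, -0.0046] turn [0.005, 0.022, -0.019]
```

Request:
{"method": "send_rows", "body": {"commands": [[0,0,-0.003,0,0.02,0],[0,0,-0.002,0,0,0],[0,0,0,0,0,0],[0,0,0,0,0,0]]}}

```text
time: 8.72
ee_pos: [0.4739, -0.342, 0.0474]
eef_rot: [3.14, 0.014, 0.002]
wrist_force: [-0.1, 0.6, -3.8]
grip_width: 0.0228
```

Run:
```python
from h import *
st(); delta([.472,-.342,.0473],.006)
```

```text
{'time': 8.725, 'qpos': [-0.6452, 0.668, 1.8159, -0.0008, 0.6561, 0.9174], 'ee_pos': [0.4739, -0.342, 0.0474], 'eef_rot': [3.1402, 0.0139, 0.0016], 'wrist_force': [-0.0508, 0.5932, -3.8421], 'grip_width': 0.0228}
d [-0.0019, 0.0, -0.0001] turn [0.01, 0.007, -0.02]
```

Request:
{"method": "send_rows", "body": {"commands": [[0,0,-0.0015,0,0,0],[0,0,0,0,0,0],[0,0,-0.001,0,0,0],[0,0,0,0,0,0]]}}

```text
time: 9.22
ee_pos: [0.4742, -0.3423, 0.0473]
eef_rot: [3.14, 0.014, 0.003]
wrist_force: [-0.8, 0.7, -2.5]
grip_width: 0.023
```

Request:
{"method": "send_rows", "body": {"commands": [[0,0,-0.001,0,0,0],[0,0,0,0,0,0]]}}

```text
time: 9.48
ee_pos: [0.4743, -0.3423, 0.0473]
eef_rot: [3.14, 0.014, 0.003]
wrist_force: [0.4, 0.1, -2.4]
grip_width: 0.0229
```

Request:
{"method": "send_rows", "body": {"commands": [[0,0,0,0,0,0],[0,0,0,0,0,0],[0,0,0,0,0,0],[0,0,0,0,0,0],[0,0,0,0,0,0]], "jaw": 0.0854}}

```text
time: 10.1
ee_pos: [0.4752, -0.343, 0.0472]
eef_rot: [3.138, 0.014, 0.005]
wrist_force: [-0.0, 0.8, -0.1]
grip_width: 0.0858
```

Run:
```python
from h import *
st()
```

```text
{'time': 10.1, 'qpos': [-0.6453, 0.669, 1.8141, -0.0008, 0.654, 0.9174], 'ee_pos': [0.4752, -0.343, 0.0472], 'eef_rot': [3.1385, 0.0138, 0.0051], 'wrist_force': [-0.0121, 0.8422, -0.1191], 'grip_width': 0.0858}
```

Request:
{"method": "send_rows", "body": {"commands": [[0,0,0.02,0,0,0],[0,0,0.04,0,0,0],[0,0,0.05,0,0,0],[0,0,0.05,0,0,0],[0,0.03,0.05,0,0,0],[0,0.05,0.02,0,0,0],[0,0.055,0,0,0,0],[0,0.055,0,0,0,0],[0,0.055,0,0,0,0],[0,0.055,0,0,0,0],[0,0.055,0,0,0,0],[0,0.055,0,0,0,0]]}}

```text
time: 11.6
ee_pos: [0.4733, 0.0759, 0.3021]
eef_rot: [3.133, 0.002, 0.038]
wrist_force: [0.7, 0.3, 0.7]
grip_width: 0.0858
```

Run:
```python
from h import *
snap('scene','s4.png');snap('side','d4.png');st(); delta([.45,.31,.28])
```

```text
{'time': 11.7, 'qpos': [0.1454, 0.14, 1.9091, -0.0116, 1.0695, 1.7153], 'ee_pos': [0.4734, 0.0785, 0.3021], 'eef_rot': [3.1345, 0.0101, 0.038], 'wrist_force': [1.11, -0.0159, 0.0691], 'grip_width': 0.0856}
d [-0.0234, 0.2315, -0.0221] turn [0.049, 0.174, -0.046]
```

View pics/s4.png

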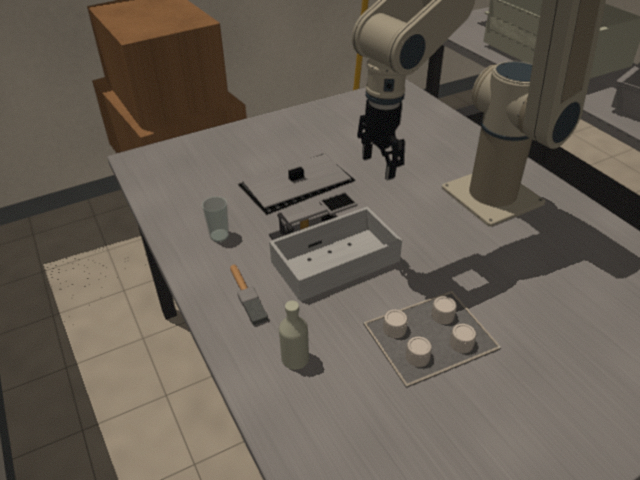

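The lid lies flat and centred on the mat (≈(297,180)), the basin is open, and the ramekins haven't moved. Next, a wrist view of the tray.

Request:
{"method": "send_rows", "body": {"commands": [[-0.004,0.04,-0.004,0.008,0.03,-0.008],[-0.004,0.04,-0.004,0.008,0.03,-0.008],[-0.004,0.04,-0.004,0.008,0.03,-0.008],[-0.004,0.04,-0.004,0.008,0.03,-0.008],[-0.004,0.04,-0.004,0.008,0.03,-0.008],[-0.003,0.025,-0.002,0.008,0.02,-0.008],[0,0,0,0,0,0],[0,0,0,0,0,0]]}}

```text
time: 12.7
ee_pos: [0.4495, 0.3072, 0.2887]
eef_rot: [-3.14, 0.001, -0.015]
wrist_force: [-0.5, 1.0, 0.2]
grip_width: 0.0853
```

Run:
```python
from h import *
snap('wrist','w5.png');st()
```

```text
{'time': 12.75, 'qpos': [0.5792, 0.2632, 1.7844, -0.004, 1.0846, 2.1531], 'ee_pos': [0.4496, 0.3071, 0.2887], 'eef_rot': [-3.1394, 0.0019, -0.0154], 'wrist_force': [1.0424, 0.0014, 0.1132], 'grip_width': 0.0854}
```

View pics/w5.png

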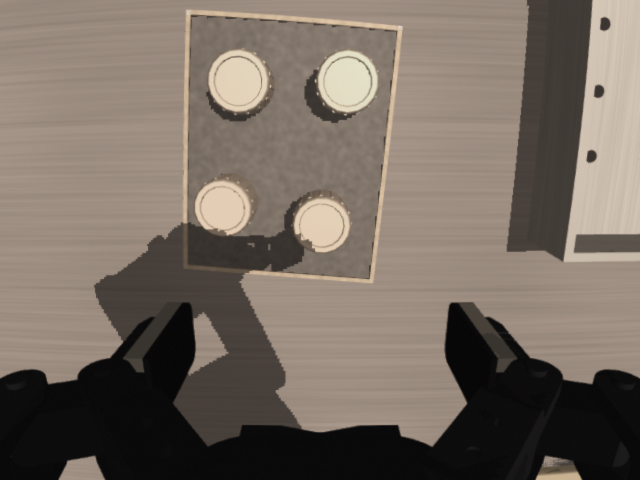

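Four ramekins seen from above: top centres at (239,81), (347,82), (222,207) and (321,223).

Run:
```python
from h import *
p=np.load('pics/w5.npy')
print(np.round(px2w('wrist',[(239,81),(347,82),(222,207),(321,223)],.044,p),4))
print('rim corner',np.round(px2w('wrist',[(564,262)],.07,p),4))
delta([.549,.285,.10])
```

```text
[[0.5472 0.3728 0.044 ]
 [0.5461 0.2854 0.044 ]
 [0.4431 0.392  0.044 ]
 [0.4288 0.3063 0.044 ]]
rim corner [[0.4011 0.0983 0.07  ]]
d [0.0994, -0.0221, -0.1887] turn [-0.016, 0.07, 0.009]
```

Run:
```python
from h import *
print('soap',px2w('scene',[(294,362)],0.0),px2w('side',[(198,330)],0.0)); print('glass',px2w('scene',[(219,236)],0.0))
```

```text
soap [[0.78450667 0.25629283 0.        ]] [[0.78380193 0.243135   0.        ]]
glass [[ 7.71571032e-01 -2.18871554e-01 -1.11022302e-16]]
```

Request:
{"method": "send_rows", "body": {"commands": [[0.02,-0.005,-0.03,-0.004,0.018,0],[0.02,-0.005,-0.03,-0.004,0.018,0],[0.02,-0.004,-0.03,-0.004,0.018,0],[0.02,-0.004,-0.03,-0.004,0.018,0],[0.016,-0.003,-0.03,0,0,0],[0,0,-0.03,0,0,0],[0,0,0,0,0,0],[0,0,0,0,0,0]], "jaw": 0.07}}

```text
time: 13.75
ee_pos: [0.552, 0.2764, 0.1091]
eef_rot: [-3.139, 0.017, -0.009]
wrist_force: [0.3, -0.0, -0.4]
grip_width: 0.07
```

Run:
```python
from h import *
st(); delta([.5465,.2857,.040])
```

```text
{'time': 13.75, 'qpos': [0.4452, 0.6023, 1.7323, -0.0007, 0.8011, 2.0273], 'ee_pos': [0.552, 0.2764, 0.1091], 'eef_rot': [-3.1394, 0.017, -0.0087], 'wrist_force': [0.2574, -0.0202, -0.3989], 'grip_width': 0.07}
d [-0.0055, 0.0093, -0.0691] turn [-0.015, 0.04, 0.077]
```

Request:
{"method": "send_rows", "body": {"commands": [[-0.005,0.009,0,-0.015,0.04,0.07],[0,0,-0.02,0,0,0],[0,0,-0.02,0,0,0],[0,0,-0.015,0,0,0],[0,0,-0.008,0,0,0],[0,0,0,0,0,0],[0,0,0,0,0,0]]}}

```text
time: 14.62
ee_pos: [0.547, 0.2867, 0.0439]
eef_rot: [-3.14, -0.001, -0.003]
wrist_force: [-0.1, 0.8, 0.1]
grip_width: 0.0703
```

Run:
```python
from h import *
st(); delta([.5465,.2857,.040])
```

```text
{'time': 14.625, 'qpos': [0.4634, 0.7047, 1.7395, 0.0001, 0.6949, 2.0336], 'ee_pos': [0.547, 0.2867, 0.0439], 'eef_rot': [-3.1404, -0.0009, -0.0034], 'wrist_force': [-0.125, 0.7547, 0.0944], 'grip_width': 0.0703}
d [-0.0005, -0.001, -0.0039] turn [-0.008, 0.016, -0.004]
```

Request:
{"method": "send_rows", "body": {"commands": [[0,0,-0.004,0,0,0],[0,0,0,0,0,0]]}}

```text
time: 14.88
ee_pos: [0.5476, 0.2868, 0.0405]
eef_rot: [-3.14, -0.001, -0.006]
wrist_force: [-0.5, -0.1, -0.0]
grip_width: 0.0702
```

Request:
{"method": "send_rows", "body": {"commands": [[0,0,0,0,0,0],[0,0,0,0,0,0],[0,0,0,0,0,0],[0,0,0,0,0,0]], "jaw": 0.04, "newtons": 30}}

```text
time: 15.38
ee_pos: [0.5479, 0.2869, 0.0411]
eef_rot: [-3.139, -0.001, -0.007]
wrist_force: [-1.1, -0.3, -0.5]
grip_width: 0.0517
```

Request:
{"method": "send_rows", "body": {"commands": [[0,0,0.015,0,0,0],[0,0,0.03,0,0,0],[0,0,0.035,0,0,0],[0,0,0.03,0,0,0],[0,0,0,0,0,0]]}}

```text
time: 16.0
ee_pos: [0.5473, 0.2867, 0.1571]
eef_rot: [-3.139, -0.001, -0.007]
wrist_force: [1.5, -0.4, -1.4]
grip_width: 0.051
```

Run:
```python
from h import *
snap('side','d6.png');st(); delta([.645,.019,.155])
```

```text
{'time': 16.05, 'qpos': [0.4632, 0.5358, 1.7143, 0.0, 0.8887, 2.0336], 'ee_pos': [0.5465, 0.2863, 0.1557], 'eef_rot': [-3.1403, -0.0006, -0.0039], 'wrist_force': [-0.5692, -0.2287, -2.1747], 'grip_width': 0.0514}
d [0.0985, -0.2673, -0.0007] turn [-0.009, 0.018, -0.003]
```

View pics/d6.png

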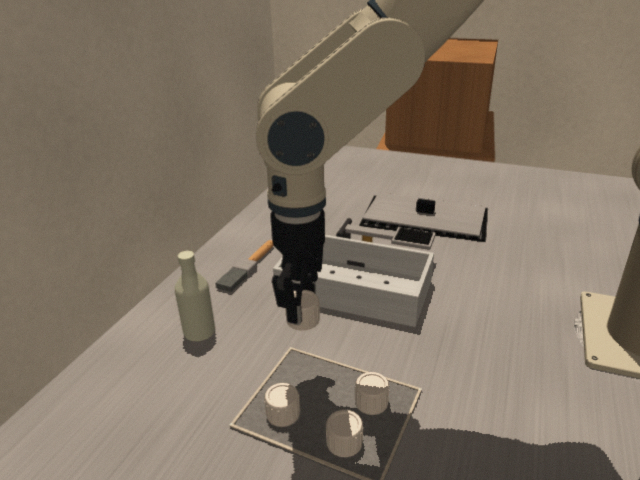

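Request:
{"method": "send_rows", "body": {"commands": [[0.008,-0.02,0,0,0,0],[0.015,-0.04,0,0,0,0],[0.018,-0.05,0,0,0,0],[0.018,-0.05,0,0,0,0],[0.018,-0.05,0,0,0,0],[0.013,-0.03,0,0,0,0],[0.007,-0.015,0,0,0,0],[0,0,0,0,0,0],[0,0,0,0,0,0]]}}

```text
time: 17.18
ee_pos: [0.6397, 0.0163, 0.1449]
eef_rot: [3.14, 0.001, -0.023]
wrist_force: [-0.4, -0.5, 0.1]
grip_width: 0.0513
```

Run:
```python
from h import *
snap('wrist','w7.png');st(); delta([.645,.019,.047])
```

```text
{'time': 17.225, 'qpos': [0.008, 0.5848, 1.6534, -0.0025, 0.9177, 1.5796], 'ee_pos': [0.6397, 0.0165, 0.145], 'eef_rot': [3.1394, 0.0013, -0.0224], 'wrist_force': [0.3743, 0.0316, -1.7386], 'grip_width': 0.0509}
d [0.0053, 0.0025, -0.098] turn [0.015, -0.102, -0.006]
```

View pics/w7.png

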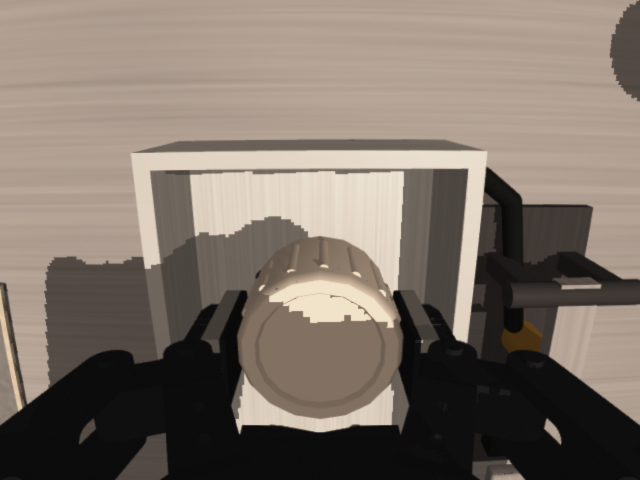

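The ramekin is upright in the jaws above the far part of the basin. The far outer rim corners are at (136,155) and (487,151).

Run:
```python
from h import *
p=np.load('pics/w7.npy')
print(np.round(px2w('wrist',[(136,155),(487,151),(150,169),(472,166)],.07,p),4))
```

```text
[[ 0.6901  0.0989  0.07  ]
 [ 0.6919 -0.0588  0.07  ]
 [ 0.6837  0.093   0.07  ]
 [ 0.6851 -0.0525  0.07  ]]
```

Request:
{"method": "send_rows", "body": {"commands": [[0.005,0.003,0,0.01,-0.1,0],[0,0,-0.02,0,0,0],[0,0,-0.03,0,0,0],[0,0,-0.025,0,0,0],[0,0,-0.012,0,0,0],[0,0,0,0,0,0],[0,0,0,0,0,0]]}}

```text
time: 18.1
ee_pos: [0.6434, 0.0245, 0.0525]
eef_rot: [3.141, 0.011, -0.0]
wrist_force: [-0.8, 0.1, -1.2]
grip_width: 0.051
```

Run:
```python
from h import *
st(); delta([.645,.0195,.047])
```

```text
{'time': 18.1, 'qpos': [0.0197, 0.718, 1.6748, -0.0004, 0.7489, 1.5836], 'ee_pos': [0.6434, 0.0245, 0.0525], 'eef_rot': [3.1413, 0.0114, -0.0002], 'wrist_force': [-0.795, 0.1177, -1.2266], 'grip_width': 0.051}
d [0.0016, -0.005, -0.0055] turn [0.002, -0.001, -0.052]
```

Request:
{"method": "send_rows", "body": {"commands": [[0,-0.004,-0.003,0,0,0],[0,0,-0.002,0,0,0],[0,0,0,0,0,0],[0,0,0,0,0,0]]}}

```text
time: 18.6
ee_pos: [0.6449, 0.02, 0.0495]
eef_rot: [3.141, 0.011, 0.006]
wrist_force: [-0.1, -0.1, -1.9]
grip_width: 0.0514
```

Request:
{"method": "send_rows", "body": {"commands": [[0,0,-0.002,0,0,0],[0,0,-0.001,0,0,0],[0,0,0,0,0,0]]}}

```text
time: 18.98
ee_pos: [0.6451, 0.02, 0.0471]
eef_rot: [3.141, 0.011, 0.007]
wrist_force: [-0.2, -0.5, -0.8]
grip_width: 0.0509
```

Request:
{"method": "send_rows", "body": {"commands": [[0,0,-0.0005,0,0,0],[0,0,0,0,0,0]]}}

```text
time: 19.23
ee_pos: [0.6451, 0.02, 0.0471]
eef_rot: [3.141, 0.011, 0.007]
wrist_force: [-0.2, 0.7, -0.6]
grip_width: 0.051
```

Request:
{"method": "send_rows", "body": {"commands": [[0,0,0,0,0,0],[0,0,0,0,0,0],[0,0,0,0,0,0]], "jaw": 0.07}}

```text
time: 19.6
ee_pos: [0.6454, 0.0201, 0.0469]
eef_rot: [3.141, 0.011, 0.008]
wrist_force: [-0.6, -0.2, -0.2]
grip_width: 0.0696
```

Request:
{"method": "send_rows", "body": {"commands": [[0,0,0.02,0,0,0],[0,0,0.04,0,0,0],[0,0,0.05,0,0,0],[-0.01,0.03,0.02,0,0,0],[-0.015,0.05,0,0,0,0],[-0.018,0.06,0,0,0,0],[-0.018,0.06,0,0,0,0],[-0.018,0.06,0,0,0,0],[-0.01,0.04,0,0,0,0],[-0.005,0.02,0,0,0,0],[0,0,0,0,0,0]]}}

```text
time: 20.98
ee_pos: [0.5517, 0.3467, 0.1973]
eef_rot: [-3.136, -0.007, -0.034]
wrist_force: [-0.4, -0.3, -0.8]
grip_width: 0.0702
```

Run:
```python
from h import *
snap('scene','s8.png');snap('wrist','w8.png');st(); delta([.547,.3735,.105])
```

```text
{'time': 21.075, 'qpos': [0.5431, 0.5201, 1.624, -0.0083, 0.9766, 2.1162], 'ee_pos': [0.5521, 0.345, 0.197], 'eef_rot': [-3.1365, -0.0034, -0.0336], 'wrist_force': [-0.3906, 0.8762, -0.0642], 'grip_width': 0.0701}
d [-0.0051, 0.0285, -0.092] turn [-0.035, 0.153, -0.016]
```

View pics/s8.png

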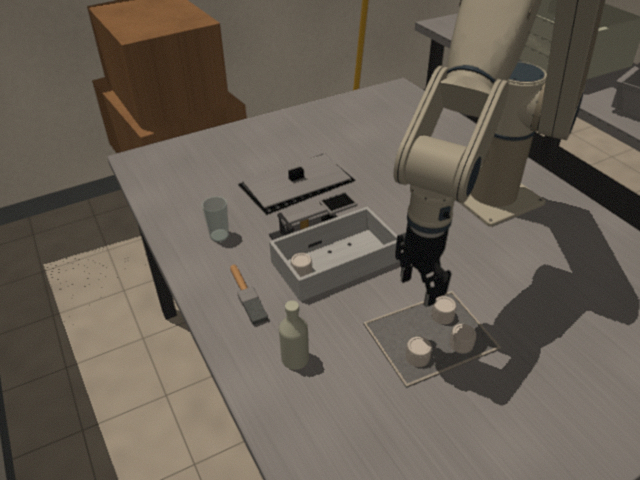

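View pics/w8.png

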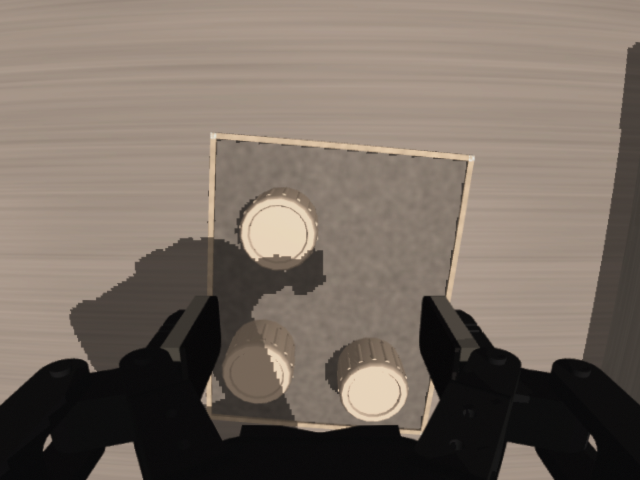

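The first ramekin stands in the basin at (301,262), and the next one is at wrist (278,232).

Run:
```python
from h import *
p=np.load('pics/w8.npy')
print(np.round(px2w('wrist',[(278,232),(258,374),(374,391)],.044,p),4))
```

```text
[[0.549  0.3738 0.044 ]
 [0.4428 0.3908 0.044 ]
 [0.4291 0.3061 0.044 ]]
```

Request:
{"method": "send_rows", "body": {"commands": [[-0.002,0.014,-0.03,-0.02,0.07,0],[-0.002,0.014,-0.03,-0.015,0.07,0],[0,0,-0.03,0,0,0],[0,0,0,0,0,0],[0,0,0,0,0,0]]}}

```text
time: 21.7
ee_pos: [0.5526, 0.3656, 0.1071]
eef_rot: [3.141, -0.012, 0.005]
wrist_force: [-0.2, 0.4, 0.3]
grip_width: 0.0702
```

Run:
```python
from h import *
st(); delta([.547,.3735,.0405])
```

```text
{'time': 21.7, 'qpos': [0.5674, 0.6583, 1.6222, -0.0029, 0.8586, 2.1479], 'ee_pos': [0.5526, 0.3656, 0.1071], 'eef_rot': [3.1411, -0.0123, 0.0051], 'wrist_force': [-0.161, 0.4288, 0.2842], 'grip_width': 0.0702}
d [-0.0056, 0.0079, -0.0666] turn [0.004, 0.023, 0.056]
```

Request:
{"method": "send_rows", "body": {"commands": [[-0.004,0.008,0,0,0.02,0.05],[0,0,-0.02,0,0,0],[0,0,-0.02,0,0,0],[0,0,-0.015,0,0,0],[0,0,-0.008,0,0,0],[0,0,0,0,0,0],[0,0,0,0,0,0]]}}

```text
time: 22.58
ee_pos: [0.5492, 0.3738, 0.0416]
eef_rot: [-3.141, 0.002, -0.004]
wrist_force: [0.1, 0.4, 0.5]
grip_width: 0.0704
```

Run:
```python
from h import *
st(); delta([.548,.3735,.0405])
```

```text
{'time': 22.575, 'qpos': [0.58, 0.7549, 1.6269, -0.001, 0.7574, 2.1525], 'ee_pos': [0.5492, 0.3738, 0.0416], 'eef_rot': [-3.1409, 0.0016, -0.0036], 'wrist_force': [0.1397, 0.3749, 0.4898], 'grip_width': 0.0704}
d [-0.0012, -0.0003, -0.0011] turn [-0.005, 0.016, 0.007]
```

Request:
{"method": "send_rows", "body": {"commands": [[0,0,-0.001,0,0,0],[0,0,0,0,0,0],[0,0,0,0,0,0],[0,0,0,0,0,0],[0,0,0,0,0,0]], "jaw": 0.04, "newtons": 30}}

```text
time: 23.2
ee_pos: [0.5498, 0.3742, 0.0419]
eef_rot: [-3.14, 0.002, -0.006]
wrist_force: [0.2, 0.5, -0.9]
grip_width: 0.0515
```

Request:
{"method": "send_rows", "body": {"commands": [[0,0,0.015,0,0,0],[0,0,0.03,0,0,0],[0,0,0.035,0,0,0],[0,0,0.03,0,0,0],[0,0,0,0,0,0]]}}

```text
time: 23.82
ee_pos: [0.5498, 0.3742, 0.1585]
eef_rot: [-3.139, 0.002, -0.008]
wrist_force: [-0.3, -0.9, -1.0]
grip_width: 0.0509
```

Run:
```python
from h import *
st(); delta([.579,.0195,.155])
```

```text
{'time': 23.825, 'qpos': [0.58, 0.5918, 1.6001, -0.0008, 0.9437, 2.1523], 'ee_pos': [0.5498, 0.3742, 0.1585], 'eef_rot': [-3.1388, 0.0016, -0.0084], 'wrist_force': [-0.2732, -0.9162, -0.9614], 'grip_width': 0.0509}
d [0.0292, -0.3547, -0.0035] turn [-0.02, 0.039, 0.007]
```

Request:
{"method": "send_rows", "body": {"commands": [[0.002,-0.02,0,0,0,0],[0.003,-0.04,0,0,0,0],[0.004,-0.055,0,0,0,0],[0.004,-0.055,0,0,0,0],[0.004,-0.055,0,0,0,0],[0.004,-0.055,0,0,0,0],[0.003,-0.035,0,0,0,0],[0.002,-0.025,0,0,0,0],[0,-0.01,0,0,0,0],[0,0,0,0,0,0],[0,0,0,0,0,0]]}}

```text
time: 25.2
ee_pos: [0.5652, 0.0045, 0.148]
eef_rot: [3.14, -0.004, -0.02]
wrist_force: [0.5, 0.5, -1.4]
grip_width: 0.0512
```

Run:
```python
from h import *
st(); delta([.579,.0195,.048])
```

```text
{'time': 25.2, 'qpos': [-0.0124, 0.489, 1.8261, -0.002, 0.8394, 1.5624], 'ee_pos': [0.5652, 0.0045, 0.148], 'eef_rot': [3.1402, -0.0042, -0.0203], 'wrist_force': [0.4831, 0.5016, -1.4417], 'grip_width': 0.0512}
d [0.0138, 0.015, -0.1] turn [0.01, -0.093, 0.019]
```

Request:
{"method": "send_rows", "body": {"commands": [[0.013,0.014,0,0.01,-0.09,0.02],[0,0,0,0,0,0],[0,0,-0.02,0,0,0],[0,0,-0.03,0,0,0],[0,0,-0.025,0,0,0],[0,0,-0.012,0,0,0],[0,0,0,0,0,0],[0,0,0,0,0,0]]}}

```text
time: 26.2
ee_pos: [0.5816, 0.0255, 0.0606]
eef_rot: [-3.141, -0.014, -0.009]
wrist_force: [-0.3, 0.3, -1.4]
grip_width: 0.051
```

Run:
```python
from h import *
st(); delta([.579,.0195,.0475])
```

```text
{'time': 26.2, 'qpos': [0.0231, 0.6426, 1.8226, 0.0007, 0.6709, 1.5843], 'ee_pos': [0.5816, 0.0255, 0.0606], 'eef_rot': [-3.141, -0.0143, -0.0087], 'wrist_force': [-0.3373, 0.2585, -1.3995], 'grip_width': 0.051}
d [-0.0026, -0.006, -0.0131] turn [-0.004, 0.039, -0.065]
```

Request:
{"method": "send_rows", "body": {"commands": [[-0.003,-0.005,-0.007,0,0.03,-0.04],[0,0,-0.004,0,0,0],[0,0,0,0,0,0],[0,0,-0.001,0,0,0],[0,0,0,0,0,0]]}}

```text
time: 26.82
ee_pos: [0.5797, 0.0199, 0.0498]
eef_rot: [-3.141, -0.004, -0.007]
wrist_force: [0.3, 0.8, -0.5]
grip_width: 0.0509
```

Request:
{"method": "send_rows", "body": {"commands": [[0,0,-0.001,0,0,0],[0,0,0,0,0,0],[0,0,-0.001,0,0,0],[0,0,0,0,0,0]]}}

```text
time: 27.32
ee_pos: [0.5798, 0.02, 0.0478]
eef_rot: [-3.141, -0.005, -0.007]
wrist_force: [0.4, 0.7, -1.4]
grip_width: 0.0509
```

Request:
{"method": "send_rows", "body": {"commands": [[0,0,-0.0008,0,0,0],[0,0,0,0,0,0]]}}

```text
time: 27.58
ee_pos: [0.58, 0.02, 0.0473]
eef_rot: [-3.141, -0.005, -0.008]
wrist_force: [-0.4, -0.2, -1.0]
grip_width: 0.0515
```

Request:
{"method": "send_rows", "body": {"commands": [[0,0,0,0,0,0],[0,0,0,0,0,0],[0,0,0,0,0,0]], "jaw": 0.07}}

```text
time: 27.95
ee_pos: [0.5802, 0.02, 0.0474]
eef_rot: [-3.141, -0.005, -0.009]
wrist_force: [1.1, 0.2, -0.6]
grip_width: 0.0703
```

Request:
{"method": "send_rows", "body": {"commands": [[0,0,0.02,0,0,0],[0,0,0.04,0,0,0],[0,0,0.05,0,0,0],[-0.015,0.03,0.03,0,0,0],[-0.025,0.05,0,0,0,0],[-0.03,0.06,0,0,0,0],[-0.03,0.06,0,0,0,0],[-0.03,0.05,0,0,0,0],[-0.015,0.03,0,0,0,0],[0,0,0,0,0,0],[0,0,0,0,0,0]]}}

```text
time: 29.32
ee_pos: [0.4372, 0.2991, 0.2066]
eef_rot: [-3.134, -0.001, -0.035]
wrist_force: [-0.2, -0.2, 0.7]
grip_width: 0.0699
```

Run:
```python
from h import *
snap('scene','s9.png');snap('wrist','w9.png');st(); delta([.4285,.306,.105])
```

```text
{'time': 29.425, 'qpos': [0.5795, 0.3436, 1.8925, -0.0077, 0.8827, 2.1558], 'ee_pos': [0.4375, 0.2986, 0.2063], 'eef_rot': [-3.1339, 0.001, -0.035], 'wrist_force': [0.4992, 0.1947, 0.5368], 'grip_width': 0.0699}
d [-0.009, 0.0074, -0.1013] turn [-0.054, 0.16, 0.004]
```

View pics/s9.png

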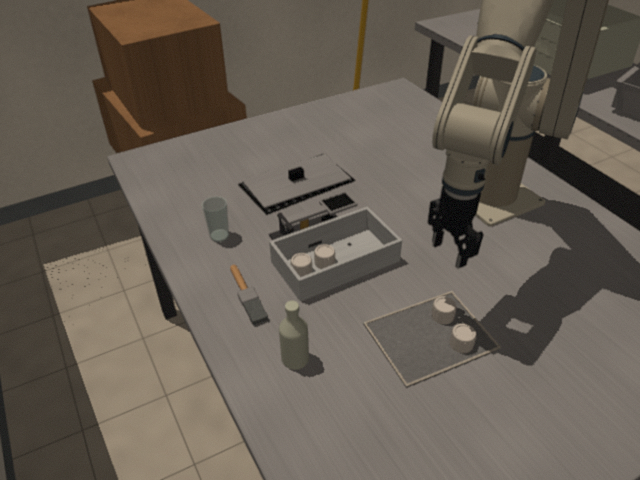

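View pics/w9.png

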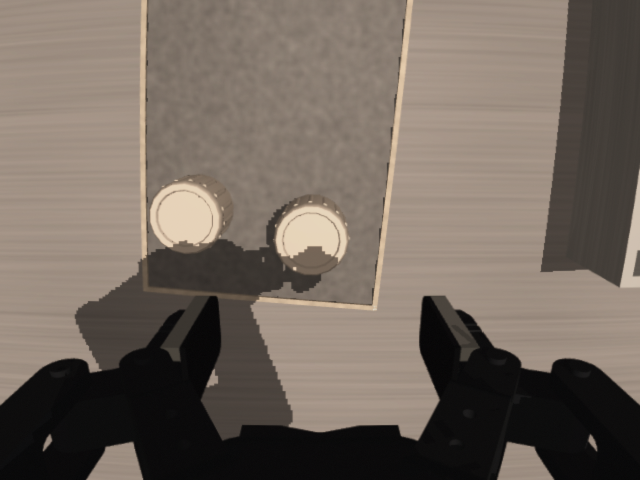

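Two are now in the basin. The remaining two are at wrist (186,214) and (311,238).

Run:
```python
from h import *
p=np.load('pics/w9.npy')
print(np.round(px2w('wrist',[(186,214),(311,238)],.044,p),4))
```

```text
[[0.4448 0.3905 0.044 ]
 [0.4282 0.3059 0.044 ]]
```

Request:
{"method": "send_rows", "body": {"commands": [[-0.004,0.004,-0.035,-0.027,0.08,0],[-0.004,0.003,-0.035,-0.027,0.08,0],[0,0,-0.03,0,0,0],[0,0,0,0,0,0],[0,0,0,0,0,0]]}}

```text
time: 30.05
ee_pos: [0.4337, 0.3017, 0.1061]
eef_rot: [-3.14, 0.015, -0.004]
wrist_force: [-0.0, 0.7, 0.1]
grip_width: 0.0699
```

Run:
```python
from h import *
st(); delta([.4285,.306,.0405])
```

```text
{'time': 30.05, 'qpos': [0.5854, 0.511, 1.9332, -0.0006, 0.6945, 2.166], 'ee_pos': [0.4337, 0.3017, 0.1061], 'eef_rot': [-3.1403, 0.0147, -0.0041], 'wrist_force': [-0.0176, 0.6902, 0.0604], 'grip_width': 0.0699}
d [-0.0052, 0.0043, -0.0656] turn [-0.009, 0.019, 0.067]
```

Request:
{"method": "send_rows", "body": {"commands": [[-0.004,0.005,0,0,0.02,0.06],[0,0,-0.02,0,0,0],[0,0,-0.02,0,0,0],[0,0,-0.015,0,0,0],[0,0,-0.008,0,0,0],[0,0,0,0,0,0],[0,0,0,0,0,0]]}}

```text
time: 30.92
ee_pos: [0.4333, 0.31, 0.0479]
eef_rot: [-3.133, 0.0, -0.015]
wrist_force: [-0.4, 0.8, 0.7]
grip_width: 0.0698
```

Run:
```python
from h import *
st(); delta([.4283,.306,.0405])
```

```text
{'time': 30.925, 'qpos': [0.5979, 0.6185, 1.9391, 0.0029, 0.5716, 2.1664], 'ee_pos': [0.4333, 0.31, 0.0479], 'eef_rot': [-3.1333, 0.0003, -0.0147], 'wrist_force': [-0.3922, 0.804, 0.6882], 'grip_width': 0.0698}
d [-0.005, -0.004, -0.0074] turn [-0.059, 0.067, 0.001]
```

Request:
{"method": "send_rows", "body": {"commands": [[-0.005,-0.004,-0.003,-0.05,0.06,0],[0,0,-0.004,0,0,0],[0,0,0,0,0,0]]}}

```text
time: 31.3
ee_pos: [0.4283, 0.3059, 0.0413]
eef_rot: [-3.14, 0.0, -0.002]
wrist_force: [0.1, -0.5, -0.2]
grip_width: 0.0703
```

Run:
```python
from h import *
st(); delta([.4283,.306,.0405])
```

```text
{'time': 31.3, 'qpos': [0.5974, 0.6279, 1.9473, 0.0008, 0.5643, 2.1677], 'ee_pos': [0.4283, 0.3059, 0.0413], 'eef_rot': [-3.14, 0.0003, -0.0023], 'wrist_force': [0.1014, -0.4671, -0.1535], 'grip_width': 0.0703}
d [0.0, 0.0001, -0.0008] turn [-0.011, 0.011, 0.001]
```

Request:
{"method": "send_rows", "body": {"commands": [[0,0,-0.001,0,0,0],[0,0,0,0,0,0],[0,0,0,0,0,0],[0,0,0,0,0,0],[0,0,0,0,0,0]], "jaw": 0.04, "newtons": 30}}

```text
time: 31.92
ee_pos: [0.4283, 0.306, 0.0405]
eef_rot: [-3.14, 0.0, -0.003]
wrist_force: [0.4, -1.5, 1.2]
grip_width: 0.0513
```

Request:
{"method": "send_rows", "body": {"commands": [[0,0,0.015,0,0,0],[0,0,0.03,0,0,0],[0,0,0.035,0,0,0],[0,0,0.03,0,0,0],[0,0,0,0,0,0]]}}

```text
time: 32.55
ee_pos: [0.4279, 0.3056, 0.1562]
eef_rot: [-3.14, 0.0, -0.003]
wrist_force: [0.4, 0.1, -2.0]
grip_width: 0.0511
```

Run:
```python
from h import *
st(); delta([.513,.0195,.155])
```

```text
{'time': 32.55, 'qpos': [0.5974, 0.4233, 1.9187, 0.0006, 0.7969, 2.168], 'ee_pos': [0.4279, 0.3056, 0.1562], 'eef_rot': [-3.1397, 0.0004, -0.003], 'wrist_force': [0.4198, 0.0594, -1.9702], 'grip_width': 0.0511}
d [0.0851, -0.2861, -0.0012] turn [-0.013, 0.014, 0.002]
```

Request:
{"method": "send_rows", "body": {"commands": [[0.006,-0.02,0,0,0,0],[0.012,-0.04,0,0,0,0],[0.015,-0.05,0,0,0,0],[0.015,-0.05,0,0,0,0],[0.015,-0.05,0,0,0,0],[0.012,-0.035,0,0,0,0],[0.008,-0.025,0,0,0,0],[0.002,-0.01,0,0,0,0],[0,0,0,0,0,0],[0,0,0,0,0,0]]}}

```text
time: 33.8
ee_pos: [0.5096, 0.0177, 0.1509]
eef_rot: [-3.14, -0.003, 0.009]
wrist_force: [0.4, -0.1, -1.9]
grip_width: 0.0512
```

Run:
```python
from h import *
st(); delta([.513,.0195,.0475])
```

```text
{'time': 33.8, 'qpos': [0.0104, 0.4158, 1.9508, 0.0027, 0.7809, 1.5771], 'ee_pos': [0.5096, 0.0177, 0.1509], 'eef_rot': [-3.1397, -0.0033, 0.0094], 'wrist_force': [0.3787, -0.1143, -1.8545], 'grip_width': 0.0512}
d [0.0034, 0.0018, -0.1034] turn [-0.013, -0.043, -0.015]
```

Request:
{"method": "send_rows", "body": {"commands": [[0.003,0.001,0,-0.01,-0.04,0],[0,0,-0.02,0,0,0],[0,0,-0.03,0,0,0],[0,0,-0.025,0,0,0],[0,0,-0.012,0,0,0],[0,0,0,0,0,0],[0,0,0,0,0,0]]}}

```text
time: 34.67
ee_pos: [0.5144, 0.0239, 0.0634]
eef_rot: [-3.141, -0.014, -0.008]
wrist_force: [0.2, 0.5, -1.1]
grip_width: 0.051
```

Run:
```python
from h import *
st(); delta([.513,.0195,.047])
```

```text
{'time': 34.675, 'qpos': [0.023, 0.5755, 1.9728, 0.0011, 0.5878, 1.5837], 'ee_pos': [0.5144, 0.0239, 0.0634], 'eef_rot': [-3.1408, -0.0144, -0.0084], 'wrist_force': [0.1573, 0.5092, -1.1368], 'grip_width': 0.051}
d [-0.0014, -0.0044, -0.0164] turn [-0.005, 0.039, -0.066]
```

Request:
{"method": "send_rows", "body": {"commands": [[-0.001,-0.004,-0.008,0,0.03,-0.04],[0,0,-0.006,0,0,0],[0,0,-0.001,0,0,0],[0,0,0,0,0,0],[0,0,0,0,0,0]]}}

```text
time: 35.3
ee_pos: [0.5145, 0.0195, 0.0491]
eef_rot: [-3.141, -0.004, -0.006]
wrist_force: [0.0, 0.4, -2.1]
grip_width: 0.0511
```

Request:
{"method": "send_rows", "body": {"commands": [[0,0,-0.0015,0,0,0],[0,0,0,0,0,0],[0,0,-0.001,0,0,0],[0,0,0,0,0,0]]}}

```text
time: 35.8
ee_pos: [0.5147, 0.0195, 0.0466]
eef_rot: [-3.141, -0.005, -0.007]
wrist_force: [-0.2, 0.8, -0.9]
grip_width: 0.051
```

Request:
{"method": "send_rows", "body": {"commands": [[0,0,0,0,0,0],[0,0,0,0,0,0],[0,0,0,0,0,0]], "jaw": 0.07}}

```text
time: 36.17
ee_pos: [0.515, 0.0195, 0.0469]
eef_rot: [-3.141, -0.005, -0.008]
wrist_force: [-0.1, 0.2, 0.1]
grip_width: 0.0696
```

Request:
{"method": "send_rows", "body": {"commands": [[0,0,0.02,0,0,0],[0,0,0.04,0,0,0],[0,0,0.05,0,0,0],[-0.006,0.03,0.03,0,0,0],[-0.01,0.055,0,0,0,0],[-0.012,0.06,0,0,0,0],[-0.012,0.06,0,0,0,0],[-0.012,0.06,0,0,0,0],[-0.012,0.06,0,0,0,0],[-0.006,0.03,0,0,0,0],[0,0,0,0,0,0],[0,0,0,0,0,0]]}}

```text
time: 37.67
ee_pos: [0.442, 0.3838, 0.1932]
eef_rot: [-3.138, -0.001, -0.016]
wrist_force: [-1.0, 0.4, -0.2]
grip_width: 0.0701
```

Run:
```python
from h import *
snap('scene','s10.png');snap('wrist','w10.png');st(); delta([.444,.3915,.105])
```

```text
{'time': 37.775, 'qpos': [0.6956, 0.4409, 1.7715, -0.0048, 0.9186, 2.2701], 'ee_pos': [0.4424, 0.3834, 0.1934], 'eef_rot': [-3.1376, 0.0014, -0.0166], 'wrist_force': [-0.4725, 0.0883, 0.0229], 'grip_width': 0.0697}
d [0.0016, 0.0081, -0.0884] turn [-0.028, 0.076, 0.006]
```

View pics/s10.png

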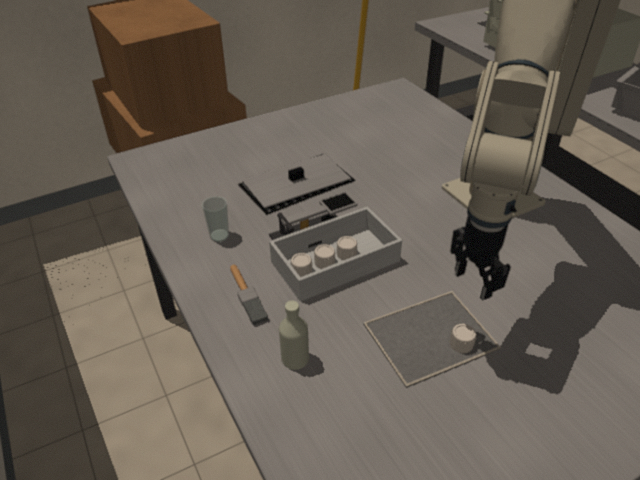

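View pics/w10.png

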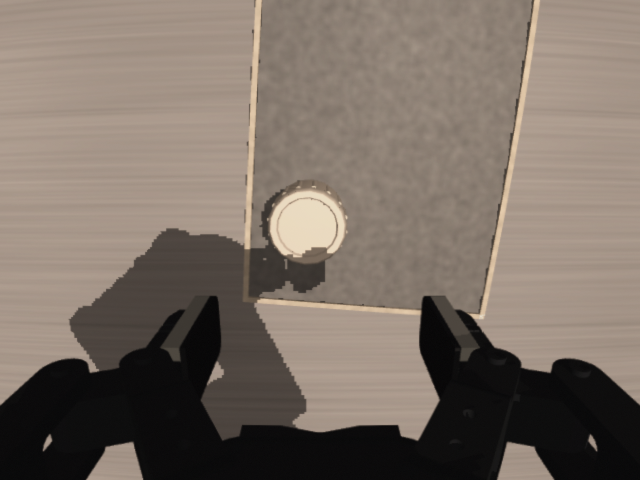

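Three are in the basin; the last one is at wrist (308,226).

Run:
```python
from h import *
p=np.load('pics/w10.npy')
print(np.round(px2w('wrist',[(308,226)],.044,p),4))
```

```text
[[0.4427 0.3917 0.044 ]]
```

Request:
{"method": "send_rows", "body": {"commands": [[0.001,0.005,-0.03,-0.015,0.04,0],[0,0.003,-0.03,-0.015,0.04,0],[0,0,-0.025,0,0,0],[0,0,0,0,0,0],[0,0,0,0,0,0]]}}

```text
time: 38.4
ee_pos: [0.4467, 0.3864, 0.1084]
eef_rot: [-3.141, 0.014, -0.002]
wrist_force: [1.2, 0.5, 0.2]
grip_width: 0.0699
```

Run:
```python
from h import *
st(); delta([.444,.3915,.0405])
```

```text
{'time': 38.4, 'qpos': [0.693, 0.5748, 1.7915, -0.0003, 0.774, 2.2732], 'ee_pos': [0.4467, 0.3864, 0.1084], 'eef_rot': [-3.141, 0.0143, -0.0017], 'wrist_force': [1.1573, 0.5322, 0.1515], 'grip_width': 0.0699}
d [-0.0027, 0.0051, -0.0679] turn [-0.004, 0.008, 0.065]
```

Request:
{"method": "send_rows", "body": {"commands": [[-0.004,0.005,0,0,0.01,0.04],[0,0,-0.02,0,0,0],[0,0,-0.02,0,0,0],[0,0,-0.015,0,0,0],[0,0,-0.008,0,0,0],[0,0,0,0,0,0],[0,0,0,0,0,0]]}}

```text
time: 39.28
ee_pos: [0.4429, 0.3918, 0.0424]
eef_rot: [-3.14, 0.005, -0.002]
wrist_force: [-0.9, 0.1, 0.1]
grip_width: 0.0702
```

Run:
```python
from h import *
st(); delta([.443,.3917,.0405])
```

```text
{'time': 39.275, 'qpos': [0.7038, 0.6826, 1.8004, 0.0012, 0.6565, 2.277], 'ee_pos': [0.4429, 0.3918, 0.0424], 'eef_rot': [-3.1397, 0.0054, -0.0017], 'wrist_force': [-0.9325, 0.0926, 0.1204], 'grip_width': 0.0702}
d [0.0001, -0.0001, -0.0019] turn [-0.014, 0.008, 0.024]
```

Request:
{"method": "send_rows", "body": {"commands": [[0,0,-0.002,0,0,0],[0,0,0,0,0,0],[0,0,0,0,0,0],[0,0,0,0,0,0],[0,0,0,0,0,0]], "jaw": 0.04, "newtons": 30}}

```text
time: 39.9
ee_pos: [0.4436, 0.3923, 0.0416]
eef_rot: [-3.138, 0.005, -0.004]
wrist_force: [-0.2, -0.5, 0.3]
grip_width: 0.0514
```

Request:
{"method": "send_rows", "body": {"commands": [[0,0,0.015,0,0,0],[0,0,0.03,0,0,0],[0,0,0.035,0,0,0],[0,0,0.03,0,0,0],[0,0,0,0,0,0]]}}

```text
time: 40.52
ee_pos: [0.4434, 0.3922, 0.1582]
eef_rot: [-3.137, 0.005, -0.006]
wrist_force: [-1.0, -0.5, -1.8]
grip_width: 0.0514
```

Run:
```python
from h import *
st(); delta([.446,.0195,.155])
```

```text
{'time': 40.525, 'qpos': [0.7037, 0.5003, 1.7725, 0.001, 0.8631, 2.2773], 'ee_pos': [0.4434, 0.3922, 0.1582], 'eef_rot': [-3.1373, 0.0053, -0.0061], 'wrist_force': [-0.9855, -0.5418, -1.8151], 'grip_width': 0.0514}
d [0.0026, -0.3727, -0.0032] turn [-0.031, 0.028, 0.024]
```

Request:
{"method": "send_rows", "body": {"commands": [[0,-0.02,0,0,0,0],[0,-0.04,0,0,0,0],[0,-0.055,0,0,0,0],[0,-0.055,0,0,0,0],[0,-0.055,0,0,0,0],[0,-0.055,0,0,0,0],[0,-0.04,0,0,0,0],[0,-0.025,0,0,0,0],[0,-0.01,0,0,0,0],[0,0,0,0,0,0],[0,0,0,0,0,0]]}}

```text
time: 41.9
ee_pos: [0.4316, 0.0198, 0.1511]
eef_rot: [-3.141, 0.006, 0.018]
wrist_force: [0.2, -0.3, -0.8]
grip_width: 0.0508
```

Run:
```python
from h import *
st(); delta([.446,.0195,.0475])
```

```text
{'time': 41.9, 'qpos': [0.018, 0.3238, 2.1112, 0.0007, 0.718, 1.5923], 'ee_pos': [0.4316, 0.0198, 0.1511], 'eef_rot': [-3.1413, 0.0063, 0.018], 'wrist_force': [0.1598, -0.2565, -0.7532], 'grip_width': 0.0508}
d [0.0144, -0.0003, -0.1036] turn [-0.002, -0.082, 0.029]
```

Request:
{"method": "send_rows", "body": {"commands": [[0.014,-0.002,0,0,-0.08,0.02],[0,0,0,0,0,0],[0,0,-0.02,0,0,0],[0,0,-0.03,0,0,0],[0,0,-0.02,0,0,0],[0,0,-0.01,0,0,0],[0,0,0,0,0,0],[0,0,0,0,0,0]]}}

```text
time: 42.9
ee_pos: [0.4495, 0.0212, 0.0701]
eef_rot: [-3.141, -0.008, -0.008]
wrist_force: [-0.8, 0.6, -1.2]
grip_width: 0.0513
```

Run:
```python
from h import *
st(); delta([.446,.0195,.0475])
```

```text
{'time': 42.9, 'qpos': [0.0203, 0.5066, 2.1116, 0.0011, 0.5184, 1.585], 'ee_pos': [0.4495, 0.0212, 0.0701], 'eef_rot': [-3.141, -0.0081, -0.0079], 'wrist_force': [-0.8056, 0.6326, -1.1672], 'grip_width': 0.0513}
d [-0.0035, -0.0017, -0.0226] turn [-0.004, 0.036, -0.037]
```

Request:
{"method": "send_rows", "body": {"commands": [[-0.004,-0.001,-0.01,0,0.03,0],[0,0,-0.008,0,0,0],[0,0,-0.002,0,0,0],[0,0,0,0,0,0],[0,0,0,0,0,0]]}}

```text
time: 43.52
ee_pos: [0.4461, 0.0201, 0.0499]
eef_rot: [-3.141, -0.008, -0.005]
wrist_force: [0.4, 0.2, -0.8]
grip_width: 0.0508
```

Request:
{"method": "send_rows", "body": {"commands": [[0,0,-0.0015,0,0,0],[0,0,0,0,0,0],[0,0,-0.001,0,0,0],[0,0,0,0,0,0]]}}

```text
time: 44.02
ee_pos: [0.4464, 0.0201, 0.0476]
eef_rot: [-3.141, -0.008, -0.006]
wrist_force: [-1.5, 0.7, -1.5]
grip_width: 0.0511
```

Request:
{"method": "send_rows", "body": {"commands": [[0,0,0,0,0,0],[0,0,0,0,0,0],[0,0,0,0,0,0]], "jaw": 0.07}}

```text
time: 44.4
ee_pos: [0.4466, 0.0201, 0.0477]
eef_rot: [-3.141, -0.008, -0.007]
wrist_force: [-0.9, -0.2, -1.1]
grip_width: 0.0699
```

Request:
{"method": "send_rows", "body": {"commands": [[0,0,0.02,0,0,0],[0,0,0.04,0,0,0],[0,0,0.05,0,0,0],[0,0,0.06,0,0,0],[0,-0.02,0.04,0,0,0],[0,-0.03,0,0,0,0],[0,-0.03,0,0,0,0],[0,-0.02,0,0,0,0],[0,0,0,0,0,0],[0,0,0,0,0,0]]}}

```text
time: 45.65
ee_pos: [0.4448, -0.0822, 0.2658]
eef_rot: [3.141, 0.009, 0.01]
wrist_force: [0.3, -0.1, -0.0]
grip_width: 0.0699
```

Run:
```python
from h import *
snap('scene','s11.png');snap('wrist','w11.png');st(); delta([.4743,-.3423,.15],.0089)
```

```text
{'time': 45.75, 'qpos': [-0.2091, 0.1505, 1.9915, 0.0011, 0.9934, 1.3544], 'ee_pos': [0.4449, -0.082, 0.2658], 'eef_rot': [3.1411, 0.0106, 0.0099], 'wrist_force': [-0.2894, 0.531, -0.371], 'grip_width': 0.07}
d [0.0294, -0.2603, -0.1158] turn [0.003, 0.045, 0.015]
```

View pics/s11.png

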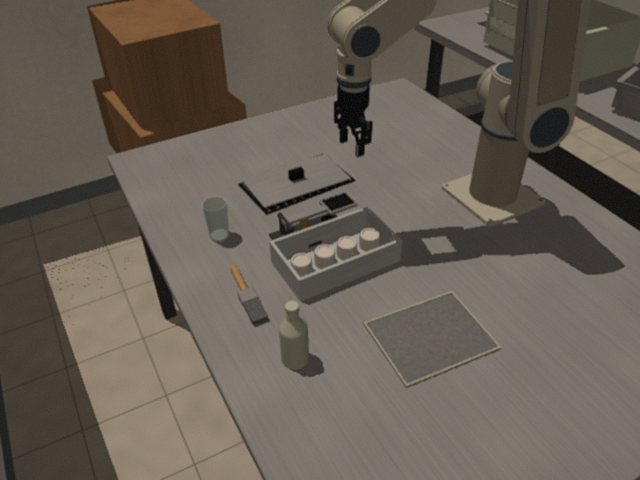

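View pics/w11.png

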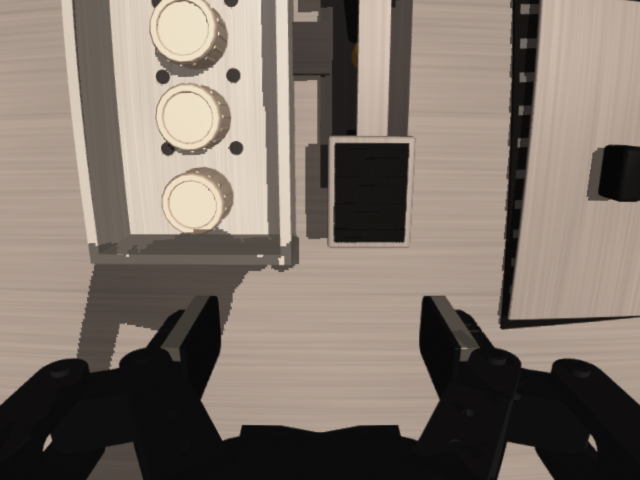

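All four ramekins stand in the basin. The tread is at wrist (330–412, 138–247), and the lid's yaw on the mat looks unchanged. Now I'll fetch the lid.

Run:
```python
from h import *
p=np.load('pics/w11.npy')
P=px2w('wrist',[(330,138),(413,138),(409,246),(330,246)],.068,p);print(np.round(P,4),P.mean(0))
```

```text
[[ 0.498  -0.0894  0.068 ]
 [ 0.4988 -0.1496  0.068 ]
 [ 0.417  -0.1515  0.068 ]
 [ 0.4167 -0.0905  0.068 ]] [ 0.45763562 -0.12025245  0.068     ]
```

Request:
{"method": "send_rows", "body": {"commands": [[0.004,-0.03,-0.01,0,0.01,0],[0.004,-0.04,-0.01,0,0.01,0],[0.004,-0.05,-0.02,0,0.01,0],[0.004,-0.05,-0.02,0,0.01,0],[0.004,-0.04,-0.02,0,0,0],[0.004,-0.03,-0.02,0,0,0],[0,-0.015,-0.01,0,0,0],[0,0,0,0,0,0],[0,0,0,0,0,0]], "jaw": 0.0854}}

```text
time: 46.88
ee_pos: [0.4718, -0.3374, 0.1526]
eef_rot: [-3.14, -0.028, -0.004]
wrist_force: [-0.6, 0.2, 0.3]
grip_width: 0.0856
```

Run:
```python
from h import *
snap('wrist','w12.png');st(); delta([.4743,-.3423,.0473],.0089)
```

```text
{'time': 46.925, 'qpos': [-0.6424, 0.4951, 1.7994, 0.0035, 0.8457, 0.9081], 'ee_pos': [0.4719, -0.3374, 0.1527], 'eef_rot': [-3.1403, -0.0283, -0.0042], 'wrist_force': [0.759, -0.9149, 0.4655], 'grip_width': 0.0854}
d [0.0024, -0.0049, -0.1054] turn [-0.009, 0.019, -0.065]
```

View pics/w12.png

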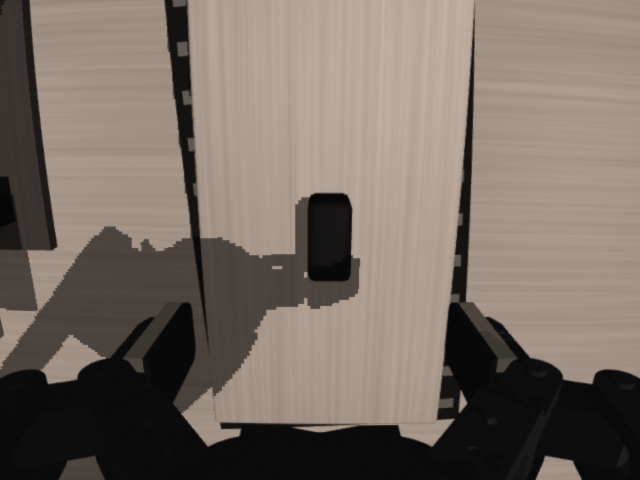

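The lid sits on the mat with its knob at (330,240), where I left it. Descending to the same grasp.

Request:
{"method": "send_rows", "body": {"commands": [[0.002,-0.004,-0.02,0,0.02,-0.06],[0,0,-0.03,0,0,0],[0,0,-0.025,0,0,0],[0,0,-0.015,0,0,0],[0,0,0,0,0,0],[0,0,0,0,0,0]]}}

```text
time: 47.68
ee_pos: [0.4755, -0.3394, 0.0598]
eef_rot: [3.141, 0.018, 0.004]
wrist_force: [0.9, -0.0, 0.3]
grip_width: 0.0855
```

Run:
```python
from h import *
st(); delta([.4743,-.3423,.0473],.0089)
```

```text
{'time': 47.675, 'qpos': [-0.6406, 0.6466, 1.816, 0.0013, 0.6769, 0.9174], 'ee_pos': [0.4755, -0.3394, 0.0598], 'eef_rot': [3.1409, 0.0185, 0.0035], 'wrist_force': [0.898, -0.0016, 0.2991], 'grip_width': 0.0855}
d [-0.0012, -0.0029, -0.0125] turn [0.005, 0.016, -0.021]
```

Request:
{"method": "send_rows", "body": {"commands": [[-0.001,-0.003,-0.008,0,0.01,-0.02],[0,0,-0.004,0,0,0],[0,0,0,0,0,0]]}}

```text
time: 48.05
ee_pos: [0.4754, -0.3434, 0.0488]
eef_rot: [3.139, 0.014, 0.005]
wrist_force: [-0.5, 0.3, -0.2]
grip_width: 0.0851
```

Run:
```python
from h import *
st(); delta([.4743,-.3423,.0473],.0089)
```

```text
{'time': 48.05, 'qpos': [-0.6458, 0.6668, 1.8129, -0.0002, 0.6577, 0.9165], 'ee_pos': [0.4754, -0.3434, 0.0488], 'eef_rot': [3.1389, 0.0135, 0.0052], 'wrist_force': [-0.4577, 0.2653, -0.1704], 'grip_width': 0.0851}
d [-0.0011, 0.0011, -0.0015] turn [0.019, 0.024, 0.002]
```

Request:
{"method": "send_rows", "body": {"commands": [[-0.001,0.001,-0.001,0.015,0.02,0],[0,0,0,0,0,0]]}}

```text
time: 48.3
ee_pos: [0.4744, -0.3425, 0.048]
eef_rot: [3.141, 0.013, 0.001]
wrist_force: [0.8, -0.6, 0.1]
grip_width: 0.0855
```

Request:
{"method": "send_rows", "body": {"commands": [[0,0,0,0,0,0],[0,0,0,0,0,0],[0,0,0,0,0,0],[0,0,0,0,0,0],[0,0,0,0,0,0],[0,0,0,0,0,0]], "jaw": 0.005, "newtons": 70}}

```text
time: 49.05
ee_pos: [0.4747, -0.3425, 0.0485]
eef_rot: [3.141, 0.014, 0.002]
wrist_force: [0.7, 0.3, 2.3]
grip_width: 0.0228
```

Run:
```python
from h import *
st(); delta([.4743,-.3423,.0473],.0089)
```

```text
{'time': 49.05, 'qpos': [-0.6453, 0.6669, 1.8137, -0.0001, 0.6593, 0.9169], 'ee_pos': [0.4747, -0.3425, 0.0485], 'eef_rot': [3.1405, 0.0135, 0.002], 'wrist_force': [0.6523, 0.3494, 2.2993], 'grip_width': 0.0228}
d [-0.0004, 0.0002, -0.0012] turn [0.007, 0.009, 0.002]
```

Request:
{"method": "send_rows", "body": {"commands": [[0,0,0.01,0,0,0],[0,0,0.025,0,0,0],[0,0,0.035,0,0,0],[0,0,0.04,0,0,0],[0,0,0.03,0,0,0],[0,0,0.01,0,0,0],[0,0,0,0,0,0]]}}

```text
time: 49.92
ee_pos: [0.4711, -0.3399, 0.2014]
eef_rot: [-3.138, -0.014, 0.008]
wrist_force: [-0.3, 0.1, -3.9]
grip_width: 0.0227
```

Run:
```python
from h import *
st(); delta([.5496,.020,.195],.0075)
```

```text
{'time': 49.925, 'qpos': [-0.6454, 0.4303, 1.7662, -0.0002, 0.9514, 0.9169], 'ee_pos': [0.4711, -0.3399, 0.2014], 'eef_rot': [-3.1378, -0.0135, 0.0081], 'wrist_force': [-0.2775, 0.1047, -3.8761], 'grip_width': 0.0227}
d [0.0785, 0.3599, -0.0064] turn [-0.027, -0.037, -0.008]
```

Request:
{"method": "send_rows", "body": {"commands": [[0.004,0.02,0,0,0,0],[0.007,0.03,0,0,0,0],[0.009,0.04,0,0,0,0],[0.009,0.04,0,0,0,0],[0.009,0.04,0,0,0,0],[0.009,0.04,0,0,0,0],[0.009,0.04,0,0,0,0],[0.009,0.04,0,0,0,0],[0.008,0.03,0,0,0,0],[0.004,0.02,0,0,0,0],[0,0.005,0,0,0,0],[0,0,0,0,0,0]]}}

```text
time: 51.42
ee_pos: [0.5371, 0.0277, 0.184]
eef_rot: [-3.128, -0.017, 0.055]
wrist_force: [-0.1, 0.6, -3.8]
grip_width: 0.023
```

Request:
{"method": "send_rows", "body": {"commands": [[0,0,0,0,0,0]]}}

```text
time: 51.55
ee_pos: [0.5365, 0.0273, 0.1835]
eef_rot: [-3.128, -0.016, 0.057]
wrist_force: [0.1, -0.5, -3.9]
grip_width: 0.0227
```

Run:
```python
from h import *
st(); delta([.5496,.020,.14],.0075)
```

```text
{'time': 51.55, 'qpos': [0.0219, 0.4089, 1.8561, 0.0167, 0.9128, 1.5717], 'ee_pos': [0.5365, 0.0273, 0.1835], 'eef_rot': [-3.1284, -0.0164, 0.0569], 'wrist_force': [0.1315, -0.5172, -3.8926], 'grip_width': 0.0227}
d [0.0131, -0.0073, -0.0435] turn [-0.089, -0.261, -0.021]
```

Request:
{"method": "send_rows", "body": {"commands": [[0.006,-0.004,-0.01,-0.045,-0.13,-0.01],[0.006,-0.003,-0.015,-0.045,-0.13,-0.01],[0,0,-0.01,0,0,0],[0,0,0,0,0,0],[0,0,0,0,0,0]]}}

```text
time: 52.18
ee_pos: [0.5481, 0.0172, 0.1477]
eef_rot: [3.141, 0.005, -0.0]
wrist_force: [-0.2, -0.1, -4.0]
grip_width: 0.0232
```

Run:
```python
from h import *
st(); delta([.5496,.020,.125],.0075)
```

```text
{'time': 52.175, 'qpos': [0.0099, 0.465, 1.8716, -0.0007, 0.8051, 1.578], 'ee_pos': [0.5481, 0.0172, 0.1477], 'eef_rot': [3.1411, 0.0049, -0.0002], 'wrist_force': [-0.2015, -0.0956, -4.0438], 'grip_width': 0.0232}
d [0.0015, 0.0028, -0.0227] turn [0.004, -0.001, 0.031]
```

Request:
{"method": "send_rows", "body": {"commands": [[0.001,0.003,-0.01,0,0,0.03],[0,0,-0.01,0,0,0],[0,0,0,0,0,0],[0,0,0,0,0,0]]}}

```text
time: 52.68
ee_pos: [0.5495, 0.0206, 0.1269]
eef_rot: [3.141, 0.012, 0.001]
wrist_force: [-0.3, -0.5, -4.5]
grip_width: 0.0229
```

Run:
```python
from h import *
st(); delta([.5496,.020,.1065],.0075)
```

```text
{'time': 52.675, 'qpos': [0.016, 0.5, 1.8773, -0.0005, 0.7637, 1.5793], 'ee_pos': [0.5495, 0.0206, 0.1269], 'eef_rot': [3.1412, 0.0124, 0.001], 'wrist_force': [-0.3463, -0.4975, -4.5049], 'grip_width': 0.0229}
d [0.0001, -0.0006, -0.0204] turn [0.003, 0.004, -0.003]
```

Aligned. Lowering.

Request:
{"method": "send_rows", "body": {"commands": [[0,0,-0.006,0,0,0],[0,0,-0.006,0,0,0],[0,0,-0.004,0,0,0],[0,0,0,0,0,0],[0,0,0,0,0,0]]}}

```text
time: 53.3
ee_pos: [0.5496, 0.0206, 0.1099]
eef_rot: [3.141, 0.012, 0.001]
wrist_force: [0.0, 0.2, -4.9]
grip_width: 0.0232
```

Run:
```python
from h import *
st(); delta([.5496,.020,.1065],.0075)
```

```text
{'time': 53.3, 'qpos': [0.016, 0.5281, 1.8829, -0.0006, 0.7297, 1.5793], 'ee_pos': [0.5496, 0.0206, 0.1099], 'eef_rot': [3.1412, 0.0124, 0.0014], 'wrist_force': [0.0155, 0.203, -4.9133], 'grip_width': 0.0232}
d [-0.0, -0.0006, -0.0034] turn [0.003, 0.006, -0.003]
```

Request:
{"method": "send_rows", "body": {"commands": [[0,0,-0.002,0,0,0],[0,0,0,0,0,0],[0,0,-0.0015,0,0,0],[0,0,0,0,0,0],[0,0,-0.001,0,0,0],[0,0,0,0,0,0]]}}

```text
time: 54.05
ee_pos: [0.5501, 0.0206, 0.1067]
eef_rot: [3.141, 0.012, 0.003]
wrist_force: [-0.0, 0.6, -4.7]
grip_width: 0.0227
```

Request:
{"method": "send_rows", "body": {"commands": [[0,0,-0.001,0,0,0],[0,0,0,0,0,0],[0,0,-0.001,0,0,0],[0,0,0,0,0,0]]}}

```text
time: 54.55
ee_pos: [0.5503, 0.0206, 0.1065]
eef_rot: [3.141, 0.012, 0.004]
wrist_force: [-0.7, 1.1, -3.4]
grip_width: 0.023
```

Request:
{"method": "send_rows", "body": {"commands": [[0,0,-0.001,0,0,0],[0,0,0,0,0,0]]}}

```text
time: 54.8
ee_pos: [0.5503, 0.0206, 0.1065]
eef_rot: [3.141, 0.012, 0.004]
wrist_force: [-0.3, -0.7, -3.4]
grip_width: 0.0225
```

Request:
{"method": "send_rows", "body": {"commands": [[0,0,0,0,0,0],[0,0,0,0,0,0],[0,0,0,0,0,0],[0,0,0,0,0,0]], "jaw": 0.0854}}

```text
time: 55.3
ee_pos: [0.5514, 0.0206, 0.1064]
eef_rot: [3.141, 0.012, 0.007]
wrist_force: [-0.9, 0.7, -0.4]
grip_width: 0.0858
```

Request:
{"method": "send_rows", "body": {"commands": [[0,0,0.02,0,0,0],[0,0,0.04,0,0,0],[0,0,0.04,0,0,0],[-0.02,0,0.03,0,0,0],[-0.04,0,0.03,0,0,0],[-0.05,-0.01,0.02,0,0,0],[-0.03,-0.02,0,0,0,0],[0,0,0,0,0,0],[0,0,0,0,0,0]]}}

```text
time: 56.42
ee_pos: [0.4079, -0.0097, 0.2918]
eef_rot: [3.141, 0.013, 0.012]
wrist_force: [0.2, -0.4, 0.1]
grip_width: 0.0858
```

Run:
```python
from h import *
snap('scene','s13.png');snap('side','d13.png');snap('wrist','w13.png');st(); delta([.457,-.12,.11],0)
s=cv2.imread('pics/scene0.png');d=cv2.imread('pics/side0.png')
for n,c in(('s','scene'),('d','side')):
    a=cv2.imread('pics/%s13.png'%n)
    a=a[190:310,225:415] if n=='s' else a[185:335,265:495]
    cv2.imwrite('pics/%s13c.png'%n,cv2.resize(a,None,fx=3.4,fy=3.4,interpolation=cv2.INTER_CUBIC))
```

```text
{'time': 56.575, 'qpos': [-0.0524, 0.0417, 2.0479, -0.0002, 1.0456, 1.5096], 'ee_pos': [0.408, -0.0095, 0.2913], 'eef_rot': [3.141, 0.014, 0.0099], 'wrist_force': [-0.2547, -0.5781, 0.2949], 'grip_width': 0.0855}
d [0.049, -0.1105, -0.1813] turn [0.004, 0.045, -0.064]
```

View pics/d13c.png

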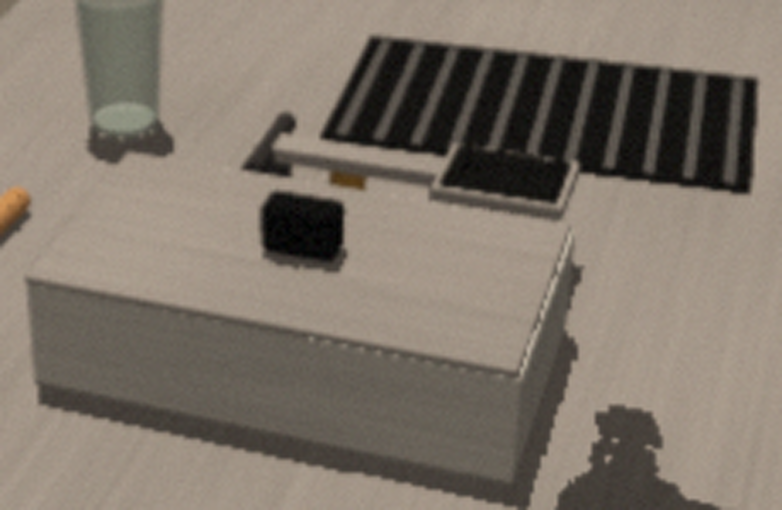

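View pics/s13c.png

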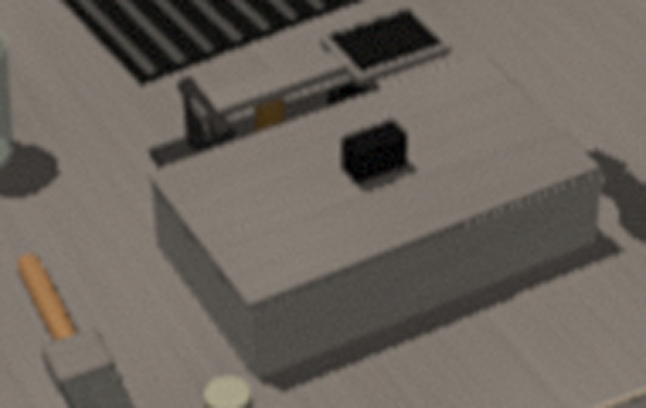

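View pics/w13.png

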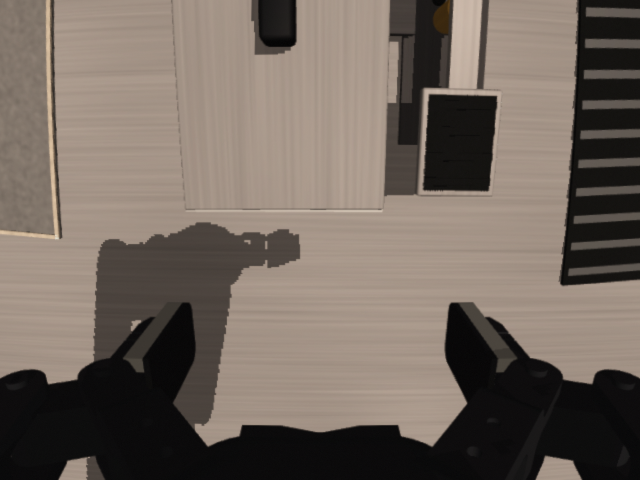

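The lid is seated exactly as at the start: the side view matches and its near edge is flush. Next, the pedal, with jaws shut.

Request:
{"method": "send_rows", "body": {"commands": [[0.01,-0.025,-0.03,0,0.01,-0.015],[0.01,-0.025,-0.03,0,0.01,-0.015],[0.01,-0.025,-0.03,0,0.01,-0.015],[0.01,-0.025,-0.03,0,0.01,-0.015],[0.006,-0.01,-0.02,0,0,0],[0,0,-0.005,0,0,0],[0,0,0,0,0,0],[0,0,0,0,0,0]], "jaw": 0.0, "newtons": 40}}

```text
time: 57.58
ee_pos: [0.4605, -0.1207, 0.1402]
eef_rot: [-3.141, -0.008, -0.002]
wrist_force: [0.3, 0.5, -0.5]
grip_width: 0.0
```

Run:
```python
from h import *
snap('side','d14.png');st(); delta([.457,-.121,.093],0)
```

```text
{'time': 57.625, 'qpos': [-0.282, 0.3922, 2.0323, 0.0019, 0.7155, 1.2821], 'ee_pos': [0.4605, -0.1207, 0.1403], 'eef_rot': [-3.1408, -0.0082, -0.0029], 'wrist_force': [0.7057, 0.6242, -0.4484], 'grip_width': 0.0001}
d [-0.0035, -0.0003, -0.0473] turn [-0.005, 0.013, -0.037]
```

View pics/d14.png

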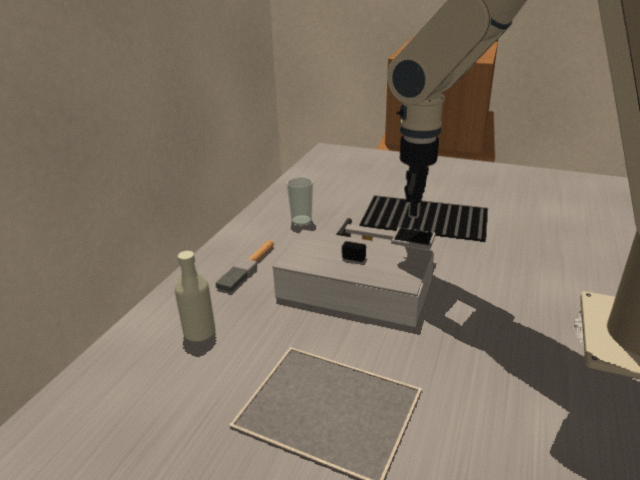

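The shut fingers are right above the tread (side ≈(415,215)).

Request:
{"method": "send_rows", "body": {"commands": [[-0.003,0,-0.02,0,0,-0.03],[0,0,-0.015,0,0,0],[0,0,0,0,0,0],[0,0,0,0,0,0]]}}

```text
time: 58.12
ee_pos: [0.4593, -0.1202, 0.1072]
eef_rot: [3.141, 0.004, 0.011]
wrist_force: [-1.0, 0.1, -0.8]
grip_width: 0.0
```

Request:
{"method": "send_rows", "body": {"commands": [[0,0,-0.008,0,0,0],[0,0,-0.01,0,0,0],[0,0,-0.01,0,0,0],[0,0,-0.008,0,0,0]]}}

```text
time: 58.62
ee_pos: [0.4608, -0.1205, 0.0712]
eef_rot: [3.14, 0.004, 0.017]
wrist_force: [-0.1, 1.4, 11.1]
grip_width: -0.0003
```

Request:
{"method": "send_rows", "body": {"commands": [[0,0,-0.008,0,0,0],[0,0,-0.006,0,0,0],[0,0,-0.004,0,0,0],[0,0,0,0,0,0]]}}

```text
time: 59.12
ee_pos: [0.4625, -0.1204, 0.0583]
eef_rot: [3.14, 0.004, 0.023]
wrist_force: [-6.6, 0.5, 21.1]
grip_width: 0.0002
```

Request:
{"method": "send_rows", "body": {"commands": [[0,0,-0.003,0,0,0],[0,0,-0.003,0,0,0],[0,0,-0.003,0,0,0],[0,0,-0.002,0,0,0]]}}

```text
time: 59.62
ee_pos: [0.4626, -0.1205, 0.0577]
eef_rot: [3.139, 0.003, 0.028]
wrist_force: [-11.1, 2.3, 41.3]
grip_width: 0.0
```

Run:
```python
from h import *
snap('scene','s15.png');snap('side','d15.png');st()
a=cv2.imread('pics/d15.png')[185:285,300:500];cv2.imwrite('pics/d15c.png',cv2.resize(a,None,fx=4,fy=4,interpolation=cv2.INTER_CUBIC))
```

```text
{'time': 59.725, 'qpos': [-0.281, 0.5533, 2.0611, 0.0048, 0.5094, 1.2833], 'ee_pos': [0.4626, -0.1205, 0.0575], 'eef_rot': [3.1388, 0.0035, 0.0279], 'wrist_force': [-11.5442, 3.4198, 47.7494], 'grip_width': 0.0003}
```

View pics/d15c.png

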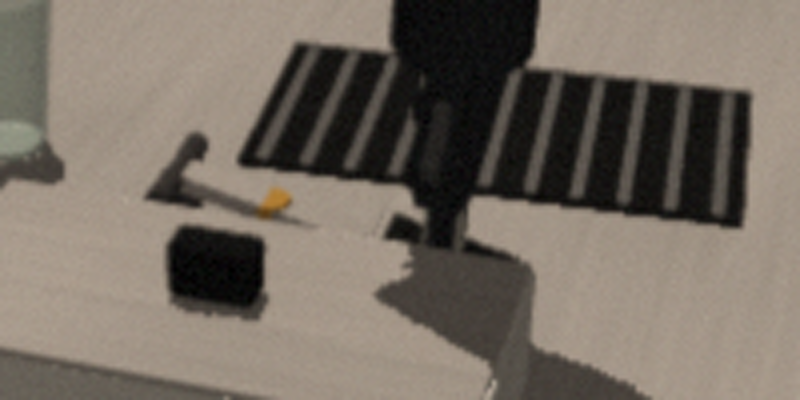

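The pedal is at its stop (the height stays at 0.0577 while the force climbs). I'll ease the force and hold longer.

Request:
{"method": "send_rows", "body": {"commands": [[0,0,0,0,0,0],[0,0,-0.0005,0,0,0],[0,0,-0.0005,0,0,0]]}}

```text
time: 60.1
ee_pos: [0.4623, -0.1204, 0.0589]
eef_rot: [3.138, 0.003, 0.03]
wrist_force: [-2.4, 0.7, 13.7]
grip_width: -0.0003
```

Request:
{"method": "send_rows", "body": {"commands": [[0,0,-0.0005,0,0,0],[0,0,-0.0005,0,0,0],[0,0,-0.0005,0,0,0]]}}

```text
time: 60.48
ee_pos: [0.4623, -0.1204, 0.0585]
eef_rot: [3.138, 0.003, 0.031]
wrist_force: [-2.6, 1.6, 16.5]
grip_width: -0.0002
```

Request:
{"method": "send_rows", "body": {"commands": [[0,0,0.01,0,0,0],[0,0,0.012,0,0,0],[0,0,0.012,0,0,0],[0,0,0.012,0,0,0],[0,0,0.008,0,0,0],[0,0,0,0,0,0],[0,0,0,0,0,0]]}}

```text
time: 61.35
ee_pos: [0.4602, -0.1205, 0.1128]
eef_rot: [3.139, 0.003, 0.024]
wrist_force: [-0.7, 0.2, -0.5]
grip_width: -0.0
```

Run:
```python
from h import *
snap('side','d16.png');st();delta([.457,-.121,.058],0)
a=cv2.imread('pics/d16.png')[185:285,300:500];cv2.imwrite('pics/d16c.png',cv2.resize(a,None,fx=4,fy=4,interpolation=cv2.INTER_CUBIC))
```

```text
{'time': 61.4, 'qpos': [-0.2821, 0.4403, 2.0521, 0.0032, 0.6342, 1.2841], 'ee_pos': [0.4602, -0.1205, 0.1127], 'eef_rot': [3.1391, 0.0031, 0.0235], 'wrist_force': [0.7208, -1.0182, -0.5763], 'grip_width': -0.0001}
d [-0.0032, -0.0005, -0.0547] turn [0.017, 0.107, -0.014]
```

View pics/d16c.png

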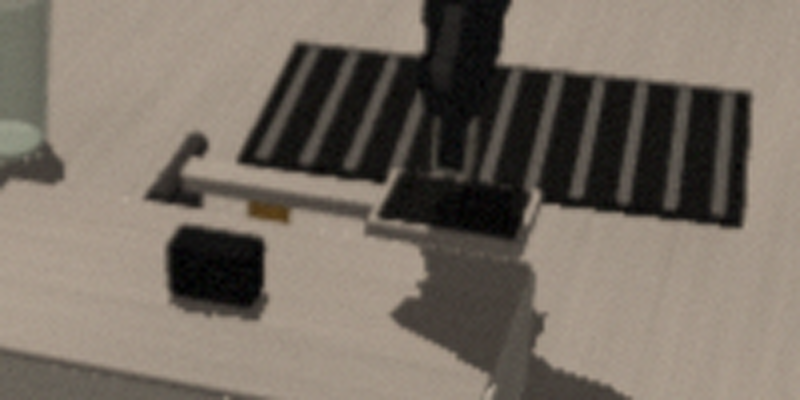

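The pedal is fully up again, and the fingers are clear of the tread. Second stroke.

Request:
{"method": "send_rows", "body": {"commands": [[-0.003,0,-0.01,0.01,0.1,0],[0,0,-0.01,0,0,0],[0,0,-0.01,0,0,0],[0,0,-0.01,0,0,0],[0,0,-0.009,0,0,0],[0,0,-0.006,0,0,0]]}}

```text
time: 62.15
ee_pos: [0.4595, -0.1206, 0.0558]
eef_rot: [3.14, 0.002, 0.007]
wrist_force: [-14.2, 4.6, 79.4]
grip_width: 0.0001
```

Request:
{"method": "send_rows", "body": {"commands": [[0,0,-0.003,0,0,0],[0,0,-0.002,0,0,0],[0,0,-0.002,0,0,0]]}}

```text
time: 62.52
ee_pos: [0.4593, -0.1205, 0.0569]
eef_rot: [3.14, 0.003, 0.008]
wrist_force: [-9.7, 2.4, 43.1]
grip_width: 0.0001
```

Request:
{"method": "send_rows", "body": {"commands": [[0,0,-0.001,0,0,0],[0,0,-0.001,0,0,0],[0,0,-0.001,0,0,0],[0,0,-0.001,0,0,0]]}}

```text
time: 63.02
ee_pos: [0.4592, -0.1205, 0.0574]
eef_rot: [3.14, 0.003, 0.01]
wrist_force: [-6.2, 2.0, 28.5]
grip_width: 0.0004
```

Request:
{"method": "send_rows", "body": {"commands": [[0,0,-0.001,0,0,0],[0,0,-0.001,0,0,0]]}}

```text
time: 63.28
ee_pos: [0.4592, -0.1205, 0.0573]
eef_rot: [3.139, 0.003, 0.011]
wrist_force: [-5.8, 1.7, 29.3]
grip_width: 0.0001
```

Request:
{"method": "send_rows", "body": {"commands": [[0,0,0.01,0,0,0],[0,0,0.012,0,0,0],[0,0,0.012,0,0,0],[0,0,0.012,0,0,0],[0,0,0.02,0,0,0],[0,0,0.03,0,0,0],[0,0,0.03,0,0,0],[0,0,0.03,0,0,0],[0,0,0.02,0,0,0],[0,0,0,0,0,0],[0,0,0,0,0,0]]}}

```text
time: 64.65
ee_pos: [0.4544, -0.1197, 0.2328]
eef_rot: [-3.141, -0.004, 0.009]
wrist_force: [0.0, 1.2, 0.2]
grip_width: 0.0001
```

Run:
```python
from h import *
snap('side','d17.png');st();delta([.5503,.0206,.19],0.0075)
a=cv2.imread('pics/d17.png')[185:335,265:495];cv2.imwrite('pics/d17c.png',cv2.resize(a,None,fx=3.4,fy=3.4,interpolation=cv2.INTER_CUBIC))
```

```text
{'time': 64.7, 'qpos': [-0.2823, 0.2307, 1.9804, -0.0012, 0.9361, 1.2866], 'ee_pos': [0.4544, -0.1197, 0.2327], 'eef_rot': [-3.1409, -0.004, 0.0089], 'wrist_force': [0.0211, 0.1038, 0.2858], 'grip_width': 0.0001}
d [0.0959, 0.1403, -0.0427] turn [-0.005, -0.041, 0.035]
```

View pics/d17c.png

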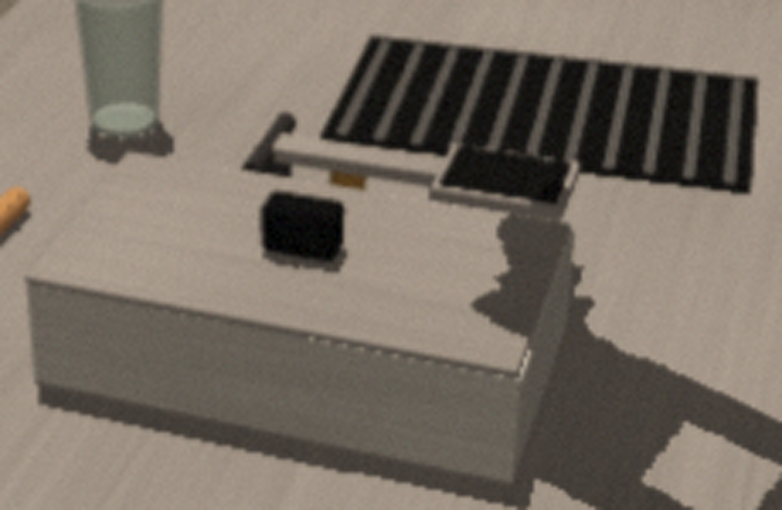

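The pedal is back up and the lid still seated. Now to take the lid off again.

Request:
{"method": "send_rows", "body": {"commands": [[0.016,0.025,0,0,-0.01,0.01],[0.02,0.03,0,0,-0.01,0.01],[0.02,0.03,-0.01,0,-0.01,0.01],[0.02,0.03,-0.015,0,-0.01,0],[0.014,0.02,-0.015,0,0,0],[0.004,0.005,0,0,0,0],[0,0,0,0,0,0],[0,0,0,0,0,0]], "jaw": 0.0854}}

```text
time: 65.7
ee_pos: [0.5466, 0.0237, 0.1835]
eef_rot: [-3.141, -0.008, 0.021]
wrist_force: [0.5, -0.2, 0.4]
grip_width: 0.0853
```

Run:
```python
from h import *
st();delta([.5503,.0206,.1065],0.0075)
```

```text
{'time': 65.7, 'qpos': [0.021, 0.4133, 1.848, 0.0014, 0.8937, 1.586], 'ee_pos': [0.5466, 0.0237, 0.1835], 'eef_rot': [-3.1407, -0.0078, 0.0211], 'wrist_force': [0.5167, -0.1651, 0.3504], 'grip_width': 0.0853}
d [0.0037, -0.0031, -0.077] turn [-0.005, -0.096, 0.018]
```

Request:
{"method": "send_rows", "body": {"commands": [[0.003,-0.003,-0.015,0,-0.09,0.01],[0,0,-0.02,0,0,0],[0,0,-0.02,0,0,0],[0,0,-0.01,0,0,0],[0,0,0,0,0,0],[0,0,0,0,0,0]]}}

```text
time: 66.45
ee_pos: [0.5499, 0.0165, 0.1209]
eef_rot: [-3.141, -0.002, -0.008]
wrist_force: [-0.1, -0.3, 0.2]
grip_width: 0.0854
```

Run:
```python
from h import *
st();delta([.5503,.0206,.1065],0.0075)
```

```text
{'time': 66.45, 'qpos': [0.0082, 0.5088, 1.8816, 0.0005, 0.7458, 1.5774], 'ee_pos': [0.5499, 0.0165, 0.1209], 'eef_rot': [-3.1412, -0.002, -0.0084], 'wrist_force': [-0.1391, -0.2651, 0.1755], 'grip_width': 0.0854}
d [0.0004, 0.0041, -0.0144] turn [-0.003, 0.038, 0.044]
```

Request:
{"method": "send_rows", "body": {"commands": [[0,0.004,-0.009,0,0.03,0.03],[0,0,-0.005,0,0,0],[0,0,0,0,0,0],[0,0,0,0,0,0]]}}

```text
time: 66.95
ee_pos: [0.5507, 0.021, 0.1071]
eef_rot: [-3.141, -0.01, -0.004]
wrist_force: [-0.0, -1.0, -0.0]
grip_width: 0.0855
```

Run:
```python
from h import *
st();delta([.5503,.0206,.1065],0.0075)
```

```text
{'time': 66.95, 'qpos': [0.0164, 0.5335, 1.8825, 0.0005, 0.7227, 1.5805], 'ee_pos': [0.5507, 0.021, 0.1071], 'eef_rot': [-3.1412, -0.0097, -0.0045], 'wrist_force': [-0.035, -0.9683, -0.016], 'grip_width': 0.0855}
d [-0.0004, -0.0004, -0.0006] turn [-0.003, 0.02, 0.009]
```

Request:
{"method": "send_rows", "body": {"commands": [[0,0,0,0,0,0],[0,0,0,0,0,0],[0,0,0,0,0,0],[0,0,0,0,0,0],[0,0,0,0,0,0],[0,0,0,0,0,0]], "jaw": 0.005, "newtons": 70}}

```text
time: 67.7
ee_pos: [0.551, 0.0209, 0.1076]
eef_rot: [-3.141, -0.01, -0.006]
wrist_force: [1.0, -0.2, 0.1]
grip_width: 0.0227
```

Request:
{"method": "send_rows", "body": {"commands": [[0,0,0.01,0,0,0],[0,0,0.02,0,0,0],[0,0,0.02,0,0,0],[0,0,0.025,0,0,0],[0,0,0.015,0,0,0],[0,0,0,0,0,0]]}}

```text
time: 68.45
ee_pos: [0.548, 0.0209, 0.1997]
eef_rot: [-3.141, -0.009, 0.004]
wrist_force: [0.1, -0.8, -4.2]
grip_width: 0.0227
```

Run:
```python
from h import *
st();delta([.473,-.342,.19],0.0075)
```

```text
{'time': 68.45, 'qpos': [0.0162, 0.3876, 1.8418, 0.0006, 0.9145, 1.5807], 'ee_pos': [0.548, 0.0209, 0.1997], 'eef_rot': [-3.1412, -0.0094, 0.0036], 'wrist_force': [0.1193, -0.7793, -4.2443], 'grip_width': 0.0227}
d [-0.075, -0.3629, -0.0097] turn [-0.003, -0.016, 0.011]
```

Request:
{"method": "send_rows", "body": {"commands": [[-0.004,-0.02,0,0,0,0],[-0.006,-0.03,0,0,0,0],[-0.008,-0.04,0,0,0,0],[-0.007,-0.04,0,0,0,0],[-0.007,-0.04,0,0,0,0],[-0.007,-0.04,0,0,0,0],[-0.007,-0.04,0,0,0,0],[-0.007,-0.04,0,0,0,0],[-0.006,-0.03,0,0,0,0],[-0.004,-0.02,0,0,0,0],[0,0,0,0,0,0],[0,0,0,0,0,0]]}}

```text
time: 69.95
ee_pos: [0.4706, -0.3341, 0.188]
eef_rot: [-3.134, -0.007, 0.033]
wrist_force: [0.4, -0.6, -4.2]
grip_width: 0.0228
```

Run:
```python
from h import *
st(); delta([.473,-.342,.0496],.0075)
```

```text
{'time': 69.95, 'qpos': [-0.6347, 0.4491, 1.7736, -0.0085, 0.9401, 0.9367], 'ee_pos': [0.4706, -0.3341, 0.188], 'eef_rot': [-3.1344, -0.0069, 0.033], 'wrist_force': [0.3904, -0.598, -4.2297], 'grip_width': 0.0228}
d [0.0024, -0.0079, -0.1384] turn [-0.05, -0.151, 0.022]
```

Request:
{"method": "send_rows", "body": {"commands": [[0.001,-0.004,-0.015,-0.025,-0.075,0.01],[0.001,-0.004,-0.025,-0.025,-0.075,0],[0,0,-0.025,0,0,0],[0,0,-0.025,0,0,0],[0,0,-0.015,0,0,0],[0,0,0,0,0,0],[0,0,0,0,0,0]]}}

```text
time: 70.82
ee_pos: [0.4751, -0.3367, 0.0812]
eef_rot: [-3.141, -0.022, -0.003]
wrist_force: [0.5, -0.0, -3.8]
grip_width: 0.0228
```

Run:
```python
from h import *
st(); delta([.473,-.342,.0496],.0075)
```

```text
{'time': 70.825, 'qpos': [-0.6375, 0.6095, 1.8168, 0.0016, 0.7141, 0.9183], 'ee_pos': [0.4751, -0.3367, 0.0812], 'eef_rot': [-3.1414, -0.0217, -0.0026], 'wrist_force': [0.531, -0.0041, -3.8352], 'grip_width': 0.0228}
d [-0.0021, -0.0053, -0.0316] turn [-0.001, 0.012, -0.045]
```

Request:
{"method": "send_rows", "body": {"commands": [[-0.001,-0.005,-0.012,0,0.01,-0.03],[0,0,-0.01,0,0,0],[0,0,-0.006,0,0,0],[0,0,0,0,0,0],[0,0,0,0,0,0]]}}

```text
time: 71.45
ee_pos: [0.4749, -0.3429, 0.0529]
eef_rot: [3.14, 0.014, 0.004]
wrist_force: [0.7, 0.8, -3.6]
grip_width: 0.0226
```

Run:
```python
from h import *
st(); delta([.473,-.342,.0496],.0075)
```

```text
{'time': 71.45, 'qpos': [-0.6458, 0.6595, 1.8134, 0.0003, 0.6657, 0.9157], 'ee_pos': [0.4749, -0.3429, 0.0529], 'eef_rot': [3.1399, 0.0142, 0.0039], 'wrist_force': [0.7026, 0.7888, -3.6147], 'grip_width': 0.0226}
d [-0.0019, 0.0009, -0.0033] turn [0.012, 0.018, -0.011]
```

Request:
{"method": "send_rows", "body": {"commands": [[0,0,-0.002,0.01,0.018,0],[0,0,0,0,0,0],[0,0,-0.0015,0,0,0],[0,0,0,0,0,0],[0,0,-0.001,0,0,0],[0,0,0,0,0,0]]}}

```text
time: 72.2
ee_pos: [0.4755, -0.3432, 0.0499]
eef_rot: [3.14, 0.014, 0.002]
wrist_force: [-0.2, 0.5, -3.8]
grip_width: 0.0229
```

Request:
{"method": "send_rows", "body": {"commands": [[0,0,-0.001,0,0,0],[0,0,0,0,0,0]]}}

```text
time: 72.45
ee_pos: [0.4756, -0.3433, 0.0497]
eef_rot: [3.14, 0.014, 0.002]
wrist_force: [0.7, 1.2, -2.8]
grip_width: 0.0227
```

Contact. Release, retreat, look.

Request:
{"method": "send_rows", "body": {"commands": [[0,0,-0.001,0,0,0],[0,0,0,0,0,0]]}}

```text
time: 72.7
ee_pos: [0.4757, -0.3434, 0.0497]
eef_rot: [3.14, 0.015, 0.002]
wrist_force: [-0.3, 0.3, -4.2]
grip_width: 0.0226
```

Request:
{"method": "send_rows", "body": {"commands": [[0,0,0,0,0,0],[0,0,0,0,0,0],[0,0,0,0,0,0],[0,0,0,0,0,0]], "jaw": 0.0854}}

```text
time: 73.2
ee_pos: [0.4765, -0.344, 0.0498]
eef_rot: [3.139, 0.014, 0.005]
wrist_force: [-0.6, 0.0, -1.0]
grip_width: 0.0855
```

Request:
{"method": "send_rows", "body": {"commands": [[0,0,0.02,0,0,0],[0,0,0.04,0,0,0],[0,0,0.05,0,0,0],[0,0,0.05,0,0,0],[-0.02,0.03,0.04,0,0,0],[-0.02,0.05,0.02,0,0,0],[0,0.05,0,0,0,0],[0,0.05,0,0,0,0],[0,0.03,0,0,0,0],[0,0,0,0,0,0],[0,0,0,0,0,0]]}}

```text
time: 74.58
ee_pos: [0.4346, -0.1291, 0.2909]
eef_rot: [3.132, 0.013, 0.03]
wrist_force: [0.6, 0.3, -0.4]
grip_width: 0.0849
```

Run:
```python
from h import *
snap('scene','s18.png');snap('side','d18.png');snap('wrist','w18.png');st()
```

```text
{'time': 74.725, 'qpos': [-0.314, 0.1129, 1.9715, -0.0038, 1.037, 1.2523], 'ee_pos': [0.4345, -0.1295, 0.2903], 'eef_rot': [3.132, 0.01, 0.0286], 'wrist_force': [-0.6856, -1.0628, -0.4256], 'grip_width': 0.0854}
```

View pics/s18.png

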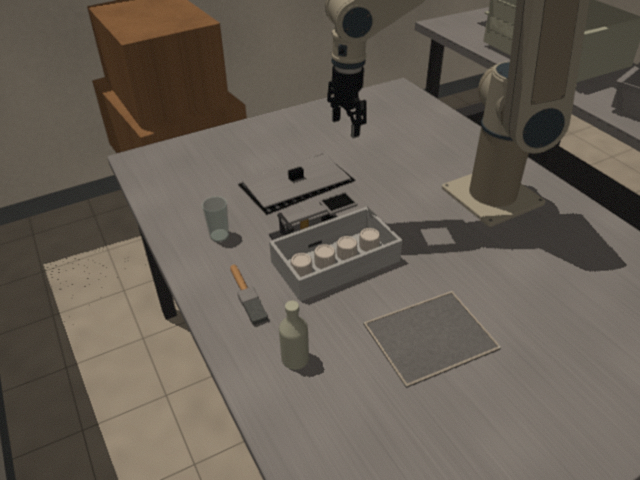

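View pics/d18.png

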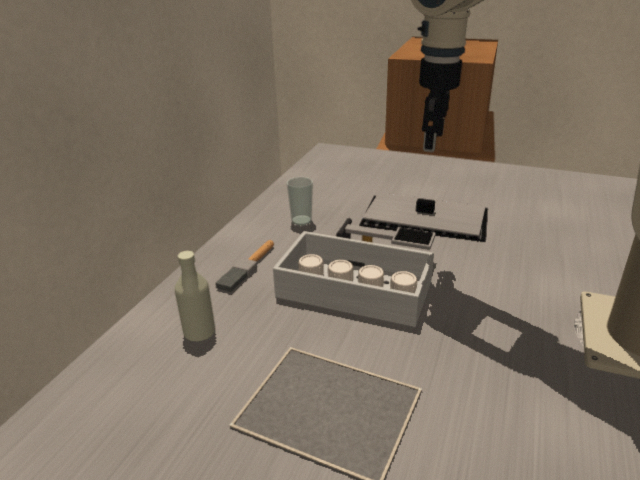

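View pics/w18.png

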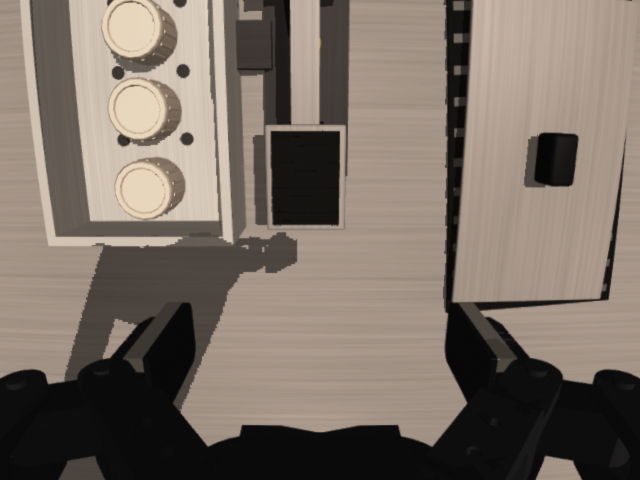

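The final views agree. The lid lies flat on the mat, all four ramekins stand upright in the basin, the pedal is up, and the bystanders are in place. Handing in.

Run:
```python
from h import *
p=np.load('pics/w18.npy'); print(np.round(px2w('wrist',[(145,188),(138,108),(133,27)],.05,p)-[.546,.0195,0],4)); print(np.round(px2w('wrist',[(557,158)],.049,p),4))
print(robot.finish_job())
```

```text
[[-0.0988 -0.0026  0.05  ]
 [-0.0326 -0.0019  0.05  ]
 [ 0.0309 -0.0019  0.05  ]]
[[ 0.4758 -0.3364  0.049 ]]
the job is handed in; nothing more can be done
None
```

The job is finished and handed in, with no verdict reported. The robot's clock read about 75 s of the 210 s allowed.

**What I did:**
- Moved the lid to the mat by its knob.
- Stood all four ramekins mouth down in a row in the basin.
- Put the lid back on.
- Gave the pedal two strokes to its stop, each held for about a second or more, and let it fully up after each.
- Laid the lid back on the mat.

**Last checks:**
- **Lid:** it lies flat on the mat, with its centre within about 10 mm of the mat's.
- **Ramekins:** all four are upright in the basin. The three I measured in the final wrist view are at x ≈ −99, −33 and +31 mm, within 3 mm of the centreline. I did not re-measure the fourth, but I released it at about x = +99 mm and it looks upright in the scene and side views.
- **Pedal and bystanders:** the pedal is up, and the soap, glass and brush have not visibly moved.
- **Robot:** the gripper is clear of everything.

**Pedal evidence:** I judged each pedal stop by the fingers' height levelling off while the force climbed, because the pedal angle itself cannot be read. The wrist force peaked at about 80 N on the second stroke (limit 120 N), with only the fingertips on the tread. The 40 N limit is for the arm or gripper body, which touched nothing in the pictures.

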